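Put the graded steel bowls away on the rack's pull-out tray

TASK

The washed steel bowls are standing about on the laboratory bench. Draw the rack's tray fully out, stand the largest bowl on it, nest all the other bowls upright inside it in order of size, each inside the next larger one, then push the tray with the nest fully home. Leave the tube rack, the dropper bottle and the white reagent bottle where they are.

Things in the scene. Friction and masses are not known exactly. Their poses are not given: they have to be found in the camera images.
- bowl_150: open round stainless steel bowl, 150 mm across the outside of the rim, 62 mm high, wall and floor 3 mm thick; the side flares only slightly: outer radius 68 mm at the foot, 72 mm at 12 mm height, 75 mm at the rim. Origin: centre of its underside, z up along its axis. No handle; 140 g give or take a quarter; pick it up by pinching the rim wall. Always present. Nested, all rims are flush.
- bowl_126: open round stainless steel bowl, 126 mm across the outside of the rim, 59 mm high, wall and floor 3 mm thick; the side flares only slightly: outer radius 56 mm at the foot, 60 mm at 12 mm height, 63 mm at the rim. Origin: centre of its underside, z up along its axis. No handle; 110 g give or take a quarter; pick it up by pinching the rim wall. May be absent.
- bowl_102: open round stainless steel bowl, 102 mm across the outside of the rim, 56 mm high, wall and floor 3 mm thick; the side flares only slightly: outer radius 44 mm at the foot, 48 mm at 12 mm height, 51 mm at the rim. Origin: centre of its underside, z up along its axis. No handle; 85 g give or take a quarter; pick it up by pinching the rim wall. May be absent.
- bowl_78: open round stainless steel bowl, 78 mm across the outside of the rim, 53 mm high, wall and floor 3 mm thick; the side flares only slightly: outer radius 32 mm at the foot, 36 mm at 12 mm height, 39 mm at the rim. Origin: centre of its underside, z up along its axis. No handle; 60 g give or take a quarter; pick it up by pinching the rim wall. May be absent.
- bowl_54: open round stainless steel bowl, 54 mm across the outside of the rim, 50 mm high, wall and floor 3 mm thick; the side flares only slightly: outer radius 20 mm at the foot, 24 mm at 12 mm height, 27 mm at the rim. Origin: centre of its underside, z up along its axis. No handle; 45 g give or take a quarter; pick it up by pinching the rim wall. May be absent.
- tray (a joint): position of the pull-out steel tray of the bench rack, m: 0 = pushed fully home against its stop under the rack's glass shelf, 0.20 = drawn fully out to its stop. It runs on level runners with about 2 N of friction, no spring and no catch, and stays where it is left
- tray_mid (a point): centre of the tray's floor, on its upper face, 25 mm above the bench. Moves with the tray; the tray draws out along this frame's -y axis (z up). The tray is 194 mm square inside, with a rim standing 20 mm above its floor
- rack: the fixed bench rack that carries the tray: four posts and a glass shelf, 270 mm wide (x), underside 152 mm and top 160 mm above the bench, open in front (-y). Origin on the bench right below tray_mid when the tray is home; the frame and shelf reach from 105 mm in front (-y) to 185 mm behind (+y). Small bottles stand at the back of the shelf
- tray_handle (a point): middle of the tray's handle bar, a round 12 mm steel bar 100 mm long that runs along this frame's x, 60 mm above the bench, 76 mm out in front of the tray's front edge (175 mm from tray_mid along -y); free all round, can be taken from above. Moves with the tray
- tube_rack: bystander: white plastic test-tube rack, 65 x 232 x 84 mm, tubes up to 128 mm; origin centre of its underside
- dropper: bystander: small amber bottle, 42 mm across, 85 mm tall; origin centre of its underside
- wash_bottle: bystander: white plastic reagent bottle with a black cap, 70 mm across, 150 mm tall; origin centre of its underside
Not all that is in view belongs to the job. What is shaped like the bowl_126 but purple is not meant.

How it is judged:
On the way, in this order (a step that is already met when the one before it is completed fails the run):
1. the tray has been drawn fully out (within 15 mm of its stop) (value of joint tray above 0.185 m), for 0.2 s.
2. all the bowls present are nested upright in size order on the drawn-out tray (horizontal distance between bowl_150 and tray_mid below 0.05 m and z of bowl_150 in the frame of tray_mid below 0.005 m and angle between each of bowl_150, bowl_126, bowl_102, bowl_78, bowl_54's own z axis and vertical below 0.1 rad and linear speed of each of bowl_150, bowl_126, bowl_102, bowl_78, bowl_54 below 0.02 m/s and horizontal distance between bowl_150 and bowl_126 below 0.015 m and z of bowl_126 in the frame of bowl_150 below 0.009 m and horizontal distance between bowl_150 and bowl_102 below 0.027 m and z of bowl_102 in the frame of bowl_150 below 0.012 m and horizontal distance between bowl_150 and bowl_78 below 0.039 m and z of bowl_78 in the frame of bowl_150 below 0.015 m and horizontal distance between bowl_150 and bowl_54 below 0.051 m and z of bowl_54 in the frame of bowl_150 below 0.018 m and horizontal distance between bowl_126 and bowl_102 below 0.015 m and z of bowl_102 in the frame of bowl_126 below 0.009 m and horizontal distance between bowl_126 and bowl_78 below 0.027 m and z of bowl_78 in the frame of bowl_126 below 0.012 m and horizontal distance between bowl_126 and bowl_54 below 0.039 m and z of bowl_54 in the frame of bowl_126 below 0.015 m and horizontal distance between bowl_102 and bowl_78 below 0.015 m and z of bowl_78 in the frame of bowl_102 below 0.009 m and horizontal distance between bowl_102 and bowl_54 below 0.027 m and z of bowl_54 in the frame of bowl_102 below 0.012 m and horizontal distance between bowl_78 and bowl_54 below 0.015 m and z of bowl_54 in the frame of bowl_78 below 0.009 m and value of joint tray above 0.1 m), for 0.3 s.
At the end, for the whole second after the job is handed in: The largest bowl stands on the tray's floor, all other bowls present sit upright (within 0.1 rad) and at rest inside one another in size order, each down on the floor of the next larger (within 6 mm), and the tray is fully home (within 6 mm of its stop) (horizontal distance between bowl_150 and tray_mid below 0.05 m and z of bowl_150 in the frame of tray_mid below 0.005 m and angle between each of bowl_150, bowl_126, bowl_102, bowl_78, bowl_54's own z axis and vertical below 0.1 rad and linear speed of each of bowl_150, bowl_126, bowl_102, bowl_78, bowl_54 below 0.02 m/s and horizontal distance between bowl_150 and bowl_126 below 0.015 m and z of bowl_126 in the frame of bowl_150 below 0.009 m and horizontal distance between bowl_150 and bowl_102 below 0.027 m and z of bowl_102 in the frame of bowl_150 below 0.012 m and horizontal distance between bowl_150 and bowl_78 below 0.039 m and z of bowl_78 in the frame of bowl_150 below 0.015 m and horizontal distance between bowl_150 and bowl_54 below 0.051 m and z of bowl_54 in the frame of bowl_150 below 0.018 m and horizontal distance between bowl_126 and bowl_102 below 0.015 m and z of bowl_102 in the frame of bowl_126 below 0.009 m and horizontal distance between bowl_126 and bowl_78 below 0.027 m and z of bowl_78 in the frame of bowl_126 below 0.012 m and horizontal distance between bowl_126 and bowl_54 below 0.039 m and z of bowl_54 in the frame of bowl_126 below 0.015 m and horizontal distance between bowl_102 and bowl_78 below 0.015 m and z of bowl_78 in the frame of bowl_102 below 0.009 m and horizontal distance between bowl_102 and bowl_54 below 0.027 m and z of bowl_54 in the frame of bowl_102 below 0.012 m and horizontal distance between bowl_78 and bowl_54 below 0.015 m and z of bowl_54 in the frame of bowl_78 below 0.009 m and value of joint tray below 0.006 m); the robot touches nothing.
It fails at once if the tube rack is pushed more than 30 mm or knocked over (distance of tube_rack from where it was at the start of the episode above 0.03 m or angle between tube_rack's own z axis and vertical above 0.5 rad).
It fails at once if the dropper bottle is pushed more than 30 mm or knocked over (distance of dropper from where it was at the start of the episode above 0.03 m or angle between dropper's own z axis and vertical above 0.5 rad).
It fails at once if the white reagent bottle is pushed more than 30 mm or knocked over (distance of wash_bottle from where it was at the start of the episode above 0.03 m or angle between wash_bottle's own z axis and vertical above 0.5 rad).
Of bowl_126, bowl_102, bowl_78, bowl_54 only 3 to 4 are there at a start; the rules pass over those that are not, and their reading is None.
At some moment in a run one of bowl_150, bowl_126, bowl_102, bowl_78, bowl_54 may be knocked a few centimetres aside while the robot is not near it.
It also fails if it takes over 200 s, if anything falls off the work surface, if the arm or the gripper's body presses on something with over 40 N, if the wrist force passes 120 N, or if a joint passes its speed limit or range.

ROBOT

A 6-joint arm with a two-finger parallel gripper is mounted at the origin on the work surface. World frame = base frame: x ahead of the robot, y to its left, z up, the work surface at z = 0. Lengths are in m, angles in rad, forces in N, time in s.
With the tool pointing down it reaches from about 0.325 to 0.775 m from the base axis. Payload 5.5 kg.
Tool frame: the origin (TCP) lies at the very end of the fingers, on their centre line; the grasp point (between the pads) lies 19 mm behind it (arm.grip_point_offset is the z of the grasp point in the tool frame, in m); z points along the fingers, y is the line along which they close (so a half turn about z gives the same grasp; the last joint's range is limited). The gripper opens to 88 mm and grips with 3 to 60 N. Pads are 20 mm wide; open, the fingers measure 115 mm over their backs; the gripper's body (75 mm by 178 mm) begins 61 mm behind the grasp point.
Start: joints at [-1.38, 0.091, 1.231, -0, 1.82, -0.057], TCP at [0.147, -0.582, 0.223] pointing down, gripper open.
Joint ranges: [-2.87, 2.87], [-0.86, 2.18], [0.17, 2.46], [-1.51, 4.65], [0.06, 2.69], [-2.65, 2.65]. Speed limits (rad/s): [2.57, 2.57, 3.01, 3.14, 3.14, 3.14].

INTERFACE

Orientations are given as a unit quaternion [x, y, z, w].
In Python, from workcell import arm, optics, ticket gives the robot as it stands.
- The arm moves only by the tool send_rows, never from a script. Its arguments are lists of equal length, an entry for each row: "xyz": the shift along the tool's x, y, z normalised to -1 to 1, where 1 is 0.2 m, a list of three; "rotation": the turn, a rotation vector about the tool's x, y, z normalised to -1 to 1, where 1 is 2 pi rad, a list of three. A call has 1 to 10 rows; each row is the pose to reach, as a shift and turn from the pose commanded when the call began, along the tool's axes at that moment, turning the shorter way round; what a row does not reach only later rows make up. A row lasts 1/10 s, in which the tool goes at most 50 mm and 8.59 degrees, less where a joint would pass 70% of its speed; a pose out of reach is approached as far as the arm can. A call with a number of a shift or a turn outside -1 to 1 is refused whole. A call with a gripper value outside its range is refused whole. "gripper" is the opening, from 0 (shut) to 1 (fully open), set as the call begins (left out, the last holds). The fingers move at their own pace and stop on an object; "grip_force" is the grip in N (left out, the last holds). Time passes only in rows, so rows that repeat a pose let the fingers close. It gives the time, the measured TCP pose, the force, the opening and the grip force at its end, in the units of the state.
- arm.sense(): the state, without advancing time (a new reading comes with each control period).
- optics.snapshot(name): name is "scene" or "top" or "wrist"; returns a dict with "image" (420x560x3 uint8, red, green, blue), "intrinsics" (3x3 intrinsics, pixels), "T" (4x4, takes a point from camera to world coordinates); the wrist camera has in their place "hand_eye" (4x4, takes a point from camera to tool coordinates, whose origin is the TCP and whose axes are the flange's). Camera axes: x right, y down, z forward; pixel columns grow to the right and rows downward; lengths in m; the calibration is good to about 2 mm. The wrist camera is an equidistant fisheye: a pixel r from the principal point sees the ray r / f radians off the axis. A picture is of the moment at which its call begins: read the wrist's pose just before it. There is no depth.
- ticket.close_job(): hands the job in; it is judged then, once.
The state is a dict: "clock": time; "joints": joint angles; "qvel": joint speeds; "tau": joint torques, N m; "tool_pos": TCP position; "orientation": TCP orientation; "wrist_force": force on the tool from outside, world axes, zero at the start; "torque": the same for the moment, N m; "gripper_width": finger opening in m; "grasp_force": force on a finger pad.
Only numpy, scipy, OpenCV 4.12 (cv2) and the standard library are available. Lean on these libraries where they do the work, as an engineer would, in place of code of your own. Each camera call takes 0.05 s, during which the arm holds its last target. There are 200 camera calls.

## Working session

There is one attempt and no reset: what is moved stays moved. The work goes in short steps, Python scripts to look and compute and a tool call to move; the robot and the scene stay as the last step left them, time stands still between calls to the robot, and variables do not carry over. Pictures are saved under pics/ and viewed, at most 14 in all, crops included, and the job is handed in when it is done.

Besides the shell and the picture viewer there is one more tool, called after "Call:" as name(argument=value, ...) on one line, values as JSON. send_rows: Moves the arm, as the interface text tells. Scaled input: -1 to 1 covers 0.2 m each way for a shift and 2 pi rad each way for a turn. Its arguments: {"type":"object","properties":{"xyz":{"type":"array","items":{"type":"array","items":{"type":"number"}}},"rotation":{"type":"array","items":{"type":"array","items":{"type":"number"}}},"gripper":{"type":"number"},"grip_force":{"type":"number"}},"required":["xyz","rotation"]}

```bash
mkdir -p pics; ls; python3 - <<'E'
from workcell import arm, optics
import cv2,numpy as np,json
print(arm.sense())
for n in("scene","top"):
    s=optics.snapshot(n); cv2.imwrite(f"pics/{n}0.png",s["image"][...,::-1]); print(n,s["intrinsics"],s["T"])
s=optics.snapshot("wrist");print(s["intrinsics"],s["hand_eye"])
E
```

```text
pics
{'clock': 0.0, 'joints': array([-1.37971237e+00,  9.18830875e-02,  1.23183024e+00,  1.80366827e-05,
        1.81983084e+00, -5.66965066e-02]), 'qvel': array([ 5.58625452e-04,  8.90398465e-04,  2.01187514e-03,  3.12544869e-05,
       -2.46944154e-04,  9.30736881e-04]), 'tau': array([ 7.21850320e-04, -4.46444356e+01, -4.06453800e+01,  6.99106394e-02,
        2.91911932e-02, -1.24319408e-04]), 'tool_pos': array([ 0.14710247, -0.58138724,  0.22152381]), 'orientation': array([ 9.92334670e-01,  1.23575685e-01, -5.67928451e-05, -9.74141960e-04]), 'wrist_force': array([ 0.13701374, -0.4667774 , -0.58067974]), 'torque': array([ 0.01594501,  0.03532382, -0.00771857]), 'grasp_force': 0.0, 'gripper_width': 0.08772451868946632}
scene [[409.10590701   0.         277.2375209 ]
 [  0.         409.10590701 210.67102151]
 [  0.           0.           1.        ]] [[ 0.82124468  0.4072981  -0.39958157  0.9595135 ]
 [ 0.57042796 -0.60204374  0.55870858 -0.55216243]
 [-0.01300464 -0.68676895 -0.72675945  0.81717832]
 [ 0.          0.          0.          1.        ]]
top [[392.36018452   0.         287.9755575 ]
 [  0.         392.36018452 206.3959286 ]
 [  0.           0.           1.        ]] [[ 0.00540673 -0.98454723  0.17503578  0.34874795]
 [-0.99966046 -0.00978328 -0.02415052  0.04184124]
 [ 0.02548975 -0.17484578 -0.98426583  1.19180652]
 [ 0.          0.          0.          1.        ]]
[[325.1922621    0.         276.79838005]
 [  0.         325.1922621  207.50690913]
 [  0.           0.           1.        ]] [[ 9.88166064e-04 -9.54129710e-01 -2.99391917e-01  8.36484879e-02]
 [ 9.99999418e-01  1.07240947e-03 -1.17078143e-04  7.86661176e-05]
 [ 4.32778463e-04 -2.99391628e-01  9.54130214e-01 -1.61371203e-01]
 [ 0.00000000e+00  0.00000000e+00  0.00000000e+00  1.00000000e+00]]
```

View pics/scene0.png

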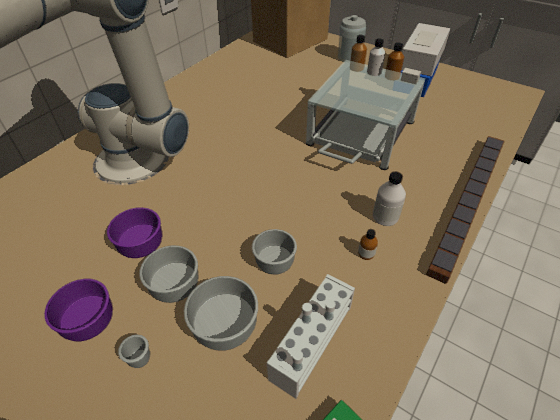

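View pics/top0.png

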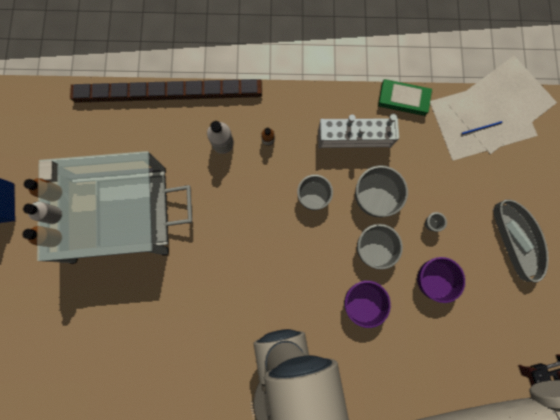

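The scene has four steel bowls, at top-view pixels (380,192), (379,246), (314,192) and (436,222), and two purple ones to ignore. The rack is on the left with its tray home, and the handle is around (190,205). Next I'll measure these.

```bash
cat > h.py <<'E'
import numpy as np,cv2
from scipy.optimize import least_squares
from scipy.spatial.transform import Rotation as Ro
from workcell import arm,optics
def cast(s,uv,z):
    uv=np.atleast_2d(uv).astype(float);K=s["intrinsics"];T=s["T"]
    d=np.c_[(uv-K[:2,2])/K[0,0],np.ones(len(uv))]@T[:3,:3].T;o=T[:3,3]
    return o+d*((z-o[2])/d[:,2])[:,None]
def project(s,P):
    T=s["T"];p=(np.atleast_2d(P)-T[:3,3])@T[:3,:3];K=s["intrinsics"]
    return p[:,:2]/p[:,2:]*K[0,0]+K[:2,2]
def circ(p):
    for _ in range(4):
        A=np.c_[2*p,np.ones(len(p))];a=np.linalg.lstsq(A,(p**2).sum(1),rcond=None)[0]
        r=np.sqrt(a[2]+a[0]**2+a[1]**2);e=abs(np.hypot(*(p-a[:2]).T)-r)
        p=p[e<=max(np.percentile(e,85),1e-3)]
    return a[0],a[1],r,e.mean()
def mask(im):
    hsv=cv2.cvtColor(im,cv2.COLOR_RGB2HSV);return ((hsv[...,1]<75)&(hsv[...,2]>30)).astype(np.uint8)
def bowls(s,seeds,z=0.058):
    """outline of grey blob at seed, far side from camera, on the rim plane"""
    m=cv2.morphologyEx(mask(s["image"]),cv2.MORPH_OPEN,np.ones((3,3)));n,l=cv2.connectedComponents(m);out=[]
    for u,v in seeds:
        w=l[v-6:v+7,u-6:u+7].ravel();w=w[w>0]
        if not len(w): out.append(None);continue
        k=np.bincount(w).argmax()
        c=max(cv2.findContours((l==k).astype(np.uint8),cv2.RETR_EXTERNAL,cv2.CHAIN_APPROX_NONE)[0],key=len)[:,0]
        p=cast(s,c,z)[:,:2];o=s["T"][:2,3];m0=(p.min(0)+p.max(0))/2
        far=(p-m0)@((m0-o)/np.linalg.norm(m0-o))>-0.2*np.ptp(p[:,0])
        out.append(np.round(circ(p[far]),4))
    return out
E
python3 - <<'E'
from h import *
s=optics.snapshot("top")
for seed in [(380,192),(379,246),(314,192),(436,222)]:print(seed,bowls(s,[seed]))
print("handle ends",cast(s,[(190,188),(190,223)],.06))
print("posts", cast(s,[(153,153),(166,250)],.16))
print("purple",cast(s,[(368,303),(441,279)],.055))
print("tube,dropper,wash",cast(s,[(320,120),(397,120),(320,146),(397,146)],.084),cast(s,[(268,135),(219,130)],.1))
print("rows",cast(s,[(280,0),(280,78)],0))
im=cv2.resize(s["image"][100:280,20:220],None,fx=3.3,fy=3.3);cv2.imwrite("pics/rk.png",im[...,::-1])
im=cv2.resize((s["image"]*np.where(mask(s["image"]),1,.4)[...,None]).astype(np.uint8)[140:340,280:480],None,fx=3,fy=3);cv2.imwrite("pics/mk.png",im[...,::-1])
E
```

```text
(380, 192) [array([ 6.018e-01, -2.636e-01,  7.760e-02,  4.000e-04])]
(379, 246) [array([ 0.4368, -0.2518,  0.0664,  0.0005])]
(314, 192) [array([ 5.971e-01, -6.470e-02,  5.250e-02,  4.000e-04])]
(436, 222) [array([ 5.099e-01, -4.239e-01,  2.860e-02,  4.000e-04])]
handle ends [[0.60202084 0.30212445 0.06      ]
 [0.49846531 0.29706714 0.06      ]]
posts [[0.67573785 0.38364062 0.16      ]
 [0.41396327 0.33307181 0.16      ]]
purple [[ 0.2750424  -0.21446347  0.055     ]
 [ 0.34305586 -0.42775043  0.055     ]]
tube,dropper,wash [[ 0.80923964 -0.079763    0.084     ]
 [ 0.81294588 -0.31193896  0.084     ]
 [ 0.72799518 -0.0790399   0.084     ]
 [ 0.73122855 -0.30838122  0.084     ]] [[0.75389235 0.07449385 0.1       ]
 [0.76706307 0.21737512 0.1       ]]
rows [[1.27360921 0.04359807 0.        ]
 [0.98747006 0.0410333  0.        ]]
```

View pics/mk.png

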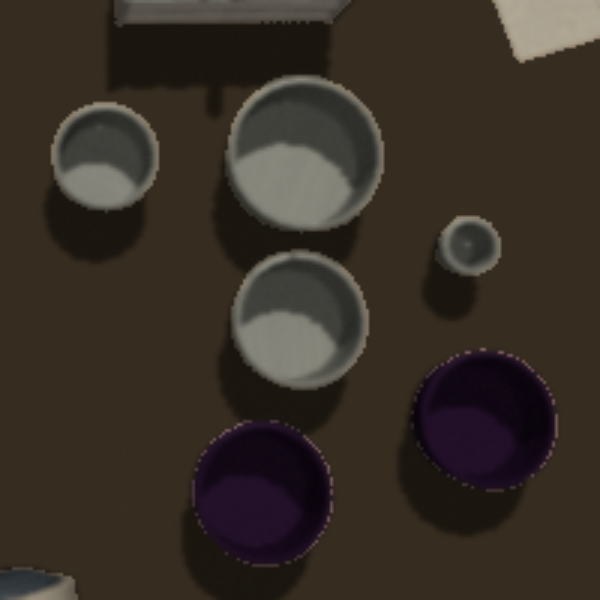

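View pics/rk.png

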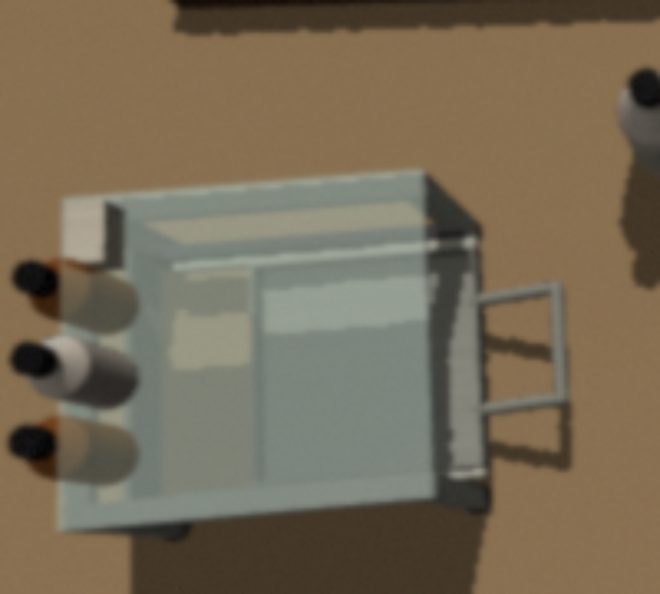

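Measured rim radii of 78, 66, 53 and 29 mm match the 150, 126, 102 and 54 bowls, so the 78 is absent. The rack crop shows the handle bar running from about (190,187) to (191,221) in full-image pixels. I'll get the rack's yaw from the shelf corners.

```bash
python3 - <<'E'
from h import *
s=optics.snapshot("top")
c=np.array([(62,200),(422,172),(437,495),(58,530),(560,287),(566,400)])/3.3+[20,100]
p=np.r_[cast(s,c[:4],.16),cast(s,c[4:],.06)];print(p.round(4))
f=lambda a,b:(np.degrees(np.arctan2(*(p[b]-p[a])[[1,0]])).round(2),np.linalg.norm(p[b]-p[a]).round(3))
print("edges",f(1,0),f(2,3),f(2,1),f(5,4))
for z,seed in ((.062,(380,192)),(.059,(379,246)),(.056,(314,192)),(.05,(436,222))):print(bowls(s,[seed],z))
# cross-check in scene
t=optics.snapshot("scene");print(project(t,p).round(0))
E
```

```text
[[0.6504 0.686  0.16  ]
 [0.678  0.3976 0.16  ]
 [0.4137 0.3681 0.16  ]
 [0.3846 0.6586 0.16  ]
 [0.6051 0.3032 0.06  ]
 [0.5037 0.293  0.06  ]]
edges (np.float64(95.48), np.float64(0.29)) (np.float64(95.73), np.float64(0.292)) (np.float64(6.37), np.float64(0.266)) (np.float64(5.74), np.float64(0.102))
[array([ 6.009e-01, -2.626e-01,  7.740e-02,  4.000e-04])]
[array([ 0.4367, -0.2516,  0.0664,  0.0005])]
[array([ 5.974e-01, -6.480e-02,  5.260e-02,  4.000e-04])]
[array([ 5.111e-01, -4.273e-01,  2.870e-02,  4.000e-04])]
[[423.  78.]
 [394. 125.]
 [306. 101.]
 [344.  59.]
 [350. 162.]
 [317. 151.]]
```

Call:
send_rows(xyz=[[0, 0, -0.4], [0, 0, -0.4], [0, 0, -0.4], [0, 0, -0.4], [0, 0, -0.4], [0, 0, -0.4], [0, 0, -0.4], [0, 0, -0.4], [0, 0, -0.4], [0, 0, -0.4]], rotation=[[0, 0, -0.2105], [0, 0, -0.2105], [0, 0, -0.2105], [0, 0, -0.2105], [0, 0, -0.2105], [0, 0, -0.2105], [0, 0, -0.2105], [0, 0, -0.2105], [0, 0, -0.2105], [0, 0, -0.2105]], gripper=0)

```text
clock: 1.3
tool_pos: [0.1472, -0.5817, 0.3025]
orientation: [0.707, 0.707, 0.0, -0.0]
wrist_force: [0.5, -0.2, 0.3]
gripper_width: 0.0112
grasp_force: 0.0
```

Call:
send_rows(xyz=[[0.9, 0.4, 0], [0.9, 0.4, 0], [0.9, 0.4, 0], [0.9, 0.4, 0], [0.9, 0.4, 0], [0.9, 0.4, 0]], rotation=[[0, 0, 0], [0, 0, 0], [0, 0, 0], [0, 0, 0], [0, 0, 0], [0, 0, 0]])

```text
clock: 1.9
tool_pos: [0.2276, -0.4013, 0.3033]
orientation: [0.708, 0.707, -0.0, 0.001]
wrist_force: [-0.7, -0.5, 0.6]
gripper_width: 0.0003
grasp_force: 0.0
```

Call:
send_rows(xyz=[[0.9, 0.4, 0], [0.9, 0.4, 0], [0.9, 0.4, 0], [0.9, 0.4, 0], [0.9, 0.4, 0]], rotation=[[0, 0, 0], [0, 0, 0], [0, 0, 0], [0, 0, 0], [0, 0, 0]])

```text
clock: 2.4
tool_pos: [0.3091, -0.219, 0.3032]
orientation: [0.706, 0.708, 0.001, 0.0]
wrist_force: [-0.6, -0.6, 0.2]
gripper_width: 0.0008
grasp_force: 0.0
```

Call:
send_rows(xyz=[[0.9, 0.4, 0], [0.9, 0.4, 0], [0.9, 0.4, 0], [0.9, 0.4, 0], [0.9, 0.4, 0]], rotation=[[0, 0, 0], [0, 0, 0], [0, 0, 0], [0, 0, 0], [0, 0, 0]])

```text
clock: 2.9
tool_pos: [0.3892, -0.0389, 0.3018]
orientation: [0.705, 0.709, -0.0, -0.001]
wrist_force: [-0.2, -0.8, 0.7]
gripper_width: 0.001
grasp_force: 0.0
```

Call:
send_rows(xyz=[[0.9, 0.4, 0], [0.9, 0.4, 0], [0.9, 0.4, 0], [0.9, 0.4, 0], [0.9, 0.4, 0]], rotation=[[0, 0, 0], [0, 0, 0], [0, 0, 0], [0, 0, 0], [0, 0, 0]])

```text
clock: 3.4
tool_pos: [0.4697, 0.1399, 0.2998]
orientation: [0.707, 0.707, -0.002, -0.001]
wrist_force: [-0.7, -0.7, -1.6]
gripper_width: 0.0007
grasp_force: 0.0
```

Call:
send_rows(xyz=[[0.7, 0.4, 0], [0.7, 0.4, 0], [0.7, 0.4, 0], [0.7, 0.4, 0], [0.7, 0.4, 0], [0.7, 0.4, 0]], rotation=[[0, 0, 0], [0, 0, 0], [0, 0, 0], [0, 0, 0], [0, 0, 0], [0, 0, 0]])

```text
clock: 4.0
tool_pos: [0.5482, 0.2757, 0.3028]
orientation: [0.708, 0.706, -0.0, 0.0]
wrist_force: [-1.1, 0.6, 0.5]
gripper_width: 0.0005
grasp_force: 0.0
```

```bash
cat >> h.py <<'E'
def wsnap():
    a=arm.sense();s=optics.snapshot("wrist");M=np.eye(4);M[:3,:3]=Ro.from_quat(a["orientation"]).as_matrix();M[:3,3]=a["tool_pos"]
    s["T"]=M@s["hand_eye"];s["tcp"]=a["tool_pos"];return s
def wcast(s,uv,z):
    K=s["intrinsics"];q=(np.atleast_2d(uv).astype(float)-K[:2,2])/K[0,0];th=np.linalg.norm(q,axis=1,keepdims=True)
    d=np.c_[np.sin(th)*q/np.maximum(th,1e-9),np.cos(th)]@s["T"][:3,:3].T;o=s["T"][:3,3]
    return o+d*((z-o[2])/d[:,2])[:,None]
def wproj(s,P):
    p=(np.atleast_2d(P)-s["T"][:3,3])@s["T"][:3,:3];n=np.linalg.norm(p[:,:2],axis=1,keepdims=True)
    return p[:,:2]/n*np.arctan2(n,p[:,2:])*s["intrinsics"][0,0]+s["intrinsics"][:2,2]
E
python3 - <<'E'
from h import *
s=wsnap();print(s["tcp"]);im=s["image"][...,::-1].copy()
for p in wproj(s,[(.6051,.3032,.06),(.5037,.293,.06)]).astype(int):cv2.circle(im,tuple(map(int,p)),4,(0,0,255),1)
cv2.imwrite("pics/w1.png",im)
E
```

```text
[0.54821475 0.27568586 0.30281722]
```

View pics/w1.png

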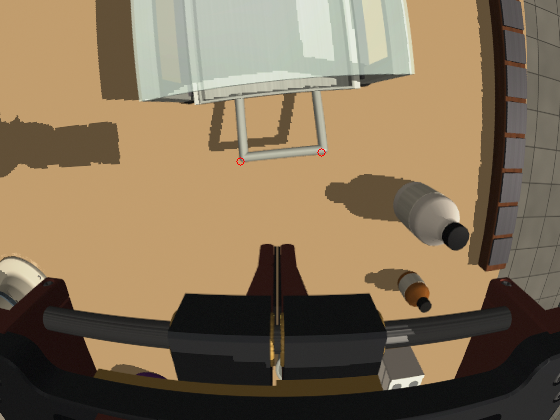

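The wrist view confirms the handle bar at pixels (241,160)–(321,152), right where my top-view measurement projects. Now I'll hook the fingers behind the bar.

Call:
send_rows(xyz=[[0.23, 0.01, 0.5], [0.23, 0.01, 0.5], [0.23, 0.01, 0.5], [0.23, 0.01, 0.5], [0.23, 0.01, 0.5], [0.23, 0.01, 0.5]], rotation=[[0, 0, 0], [0, 0, 0], [0, 0, 0], [0, 0, 0], [0, 0, 0], [0, 0, 0]])

```text
clock: 4.65
tool_pos: [0.5506, 0.3235, 0.2068]
orientation: [0.708, 0.707, 0.003, 0.001]
wrist_force: [-0.1, 0.2, -0.4]
gripper_width: 0.0001
grasp_force: 0.0
```

Call:
send_rows(xyz=[[0, 0, 0.2], [0, 0, 0.4], [0, 0, 0.6], [0, 0, 0.78], [0, 0, 0.78], [0, 0, 0.78], [0, 0, 0.78]], rotation=[[0, 0, 0], [0, 0, 0], [0, 0, 0], [0, 0, 0], [0, 0, 0], [0, 0, 0], [0, 0, 0]])

```text
clock: 5.35
tool_pos: [0.5515, 0.3249, 0.051]
orientation: [0.707, 0.707, 0.003, 0.001]
wrist_force: [-0.2, 0.2, -0.5]
gripper_width: 0.0003
grasp_force: 0.0
```

Call:
send_rows(xyz=[[0, 0, 0.03], [-0.1, 0.01, 0.03], [-0.2, 0.02, 0.03], [-0.35, 0.035, 0.03], [-0.5, 0.05, 0.03], [-0.65, 0.065, 0.03], [-0.8, 0.08, 0.03], [-0.9, 0.09, 0.03], [-0.95, 0.095, 0.03], [-0.95, 0.095, 0.03]], rotation=[[0, 0, 0], [0, 0, 0], [0, 0, 0], [0, 0, 0], [0, 0, 0], [0, 0, 0], [0, 0, 0], [0, 0, 0], [0, 0, 0], [0, 0, 0]])

```text
clock: 6.35
tool_pos: [0.5691, 0.1341, 0.042]
orientation: [0.708, 0.707, 0.001, 0.0]
wrist_force: [1.5, 0.4, 0.7]
gripper_width: 0.0004
grasp_force: 0.5
```

Call:
send_rows(xyz=[[-0.02, 0, 0], [-0.04, 0, 0], [-0.06, 0, 0], [-0.08, 0, 0], [-0.08, 0, 0]], rotation=[[0, 0, 0], [0, 0, 0], [0, 0, 0], [0, 0, 0], [0, 0, 0]])

```text
clock: 6.85
tool_pos: [0.569, 0.133, 0.0423]
orientation: [0.704, 0.71, 0.011, -0.007]
wrist_force: [3.4, 45.6, -1.6]
gripper_width: 0.0006
grasp_force: 22.8
```

Call:
send_rows(xyz=[[0.14, 0, 0], [0.14, 0, 0], [0.14, 0, 0], [0.14, 0, 0]], rotation=[[0, 0, 0], [0, 0, 0], [0, 0, 0], [0, 0, 0]])

```text
clock: 7.25
tool_pos: [0.5685, 0.1454, 0.0406]
orientation: [0.707, 0.707, -0.0, 0.0]
wrist_force: [-0.3, 0.8, -0.1]
gripper_width: 0.0004
grasp_force: 0.0
```

```bash
python3 - <<'E'
from h import *
print(arm.sense()["wrist_force"],arm.sense()["tool_pos"])
s=optics.snapshot("top");im=s["image"][100:300,20:320,::-1]
cv2.imwrite("pics/t2.png",cv2.resize(im,None,fx=2.6,fy=2.6))
E
```

```text
[-0.30363952  0.82847501 -0.05830978] [0.56848391 0.14543365 0.04063643]
```

View pics/t2.png

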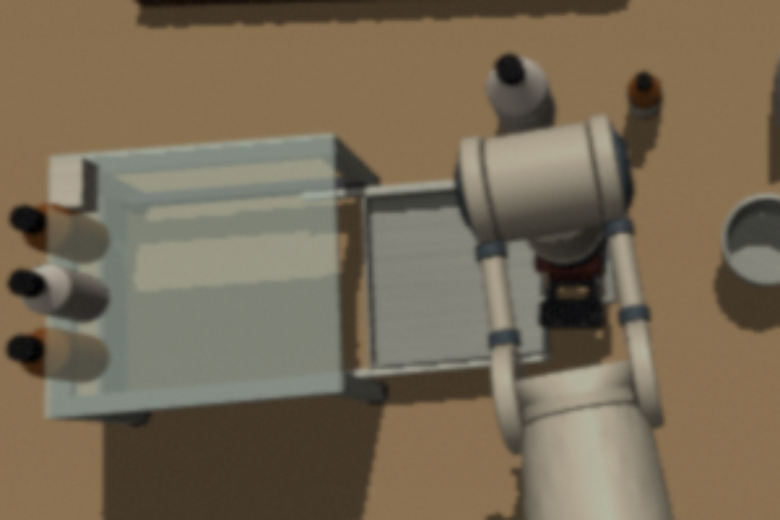

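```bash
python3 - <<'E'
from h import *
s=optics.snapshot("top")
c=np.array([(364,192),(372,368),(547,358)])/2.6+[20,100]
p=cast(s,c,.045);print(p)
ex=np.array([np.cos(.101),np.sin(.101),0]);ey=np.array([-ex[1],ex[0],0])
m=np.array([.557,.273,.045]);print("expected back corners",m+.097*ey+.097*ex,m+.097*ey-.097*ex,m-.097*ey-.097*ex)
E
```

```text
[[0.64767955 0.39678345 0.045     ]
 [0.44559884 0.37539343 0.045     ]
 [0.45829518 0.18125001 0.045     ]]
expected back corners [0.64372532 0.37928602 0.045     ] [0.45071398 0.35972532 0.045     ] [0.47027468 0.16671398 0.045     ]
```

The tray rim's back corners are near (160,174) and (163,241). Tray and shelf positions agree that the tray started about 15 mm out and is now at its stop, with mid ≈ (0.556, 0.288). I'll move to the largest bowl and re-check its position.

Call:
send_rows(xyz=[[0, 0, -0.25], [0, 0, -0.5], [0, 0, -0.75], [0, 0, -1], [0, 0, -1], [0, 0, -1]], rotation=[[0, 0, 0], [0, 0, 0], [0, 0, 0], [0, 0, 0], [0, 0, 0], [0, 0, 0]], gripper=0.35, grip_force=40)

```text
clock: 7.95
tool_pos: [0.5692, 0.1454, 0.2426]
orientation: [0.708, 0.707, 0.002, 0.001]
wrist_force: [-0.5, 0.5, -0.4]
gripper_width: 0.031
grasp_force: 0.0
```

Call:
send_rows(xyz=[[-1, -0.5, 0], [-1, -0.5, 0], [-1, -0.5, 0], [-1, -0.5, 0], [-1, -0.5, 0], [-1, -0.5, 0]], rotation=[[0, 0, 0], [0, 0, 0], [0, 0, 0], [0, 0, 0], [0, 0, 0], [0, 0, 0]])

```text
clock: 8.55
tool_pos: [0.4666, -0.0565, 0.2386]
orientation: [0.709, 0.705, -0.001, -0.001]
wrist_force: [-0.6, 0.2, 0.2]
gripper_width: 0.0305
grasp_force: 0.0
```

```bash
cat > look.py <<'E'
from h import *
import sys
a=arm.sense();print(a["clock"],a["tool_pos"],a["gripper_width"])
s=optics.snapshot("top")
for z,seed in ((.062,(380,192)),(.059,(379,246)),(.056,(314,192)),(.05,(436,222))):
    try:print(bowls(s,[seed],z))
    except Exception as e:print(e)
E
python3 look.py
```

```text
8.55 [ 0.46663402 -0.05650495  0.23859592] 0.03047686847705914
[array([ 0.3305, -0.0682,  0.3272,  0.0448])]
[array([ 0.3304, -0.0685,  0.3281,  0.0449])]
[array([ 0.3304, -0.0688,  0.3289,  0.045 ])]
[array([ 5.111e-01, -4.273e-01,  2.870e-02,  4.000e-04])]
```

Call:
send_rows(xyz=[[-0.77, 0.15, 0], [-0.77, 0.15, 0], [-0.77, 0.15, 0], [-0.77, 0.15, 0], [-0.77, 0.15, 0]], rotation=[[0, 0, 0], [0, 0, 0], [0, 0, 0], [0, 0, 0], [0, 0, 0]])

```text
clock: 9.1
tool_pos: [0.4985, -0.2079, 0.2384]
orientation: [0.708, 0.706, -0.0, -0.002]
wrist_force: [0.3, 0.8, 0.3]
gripper_width: 0.031
grasp_force: 0.0
```

Call:
send_rows(xyz=[[-0.77, 0.15, 0], [-0.77, 0.15, 0], [-0.77, 0.15, 0], [-0.77, 0.15, 0], [-0.77, 0.15, 0], [-0.77, 0.15, 0]], rotation=[[0, 0, 0], [0, 0, 0], [0, 0, 0], [0, 0, 0], [0, 0, 0], [0, 0, 0]])

```text
clock: 9.7
tool_pos: [0.5289, -0.3594, 0.2409]
orientation: [0.706, 0.708, 0.0, -0.0]
wrist_force: [-0.7, 0.7, -0.3]
gripper_width: 0.0308
grasp_force: 0.0
```

```bash
cat > wl.py <<'E'
from h import *
import sys
# usage: wl.py name  x y r z ...  overlays expected rim circles; refines by far-side outline
s=wsnap();print("tcp",s["tcp"].round(4));im=s["image"][...,::-1].copy();v=list(map(float,sys.argv[2:]))
m=mask(s["image"]);t=np.linspace(0,2*np.pi,60)
for x,y,r,z in zip(*[iter(v)]*4):
    # radial rays from expected centre: outermost grey->non-grey edge on the far side of the camera
    o=s["T"][:2,3];pts=[];far=np.arctan2(y-o[1],x-o[0])
    for a in np.linspace(far-1.7,far+1.7,70):
        rr=np.arange(r-.025,r+.035,.0005);P=np.c_[x+rr*np.cos(a),y+rr*np.sin(a),np.full(len(rr),z)]
        q=wproj(s,P).round().astype(int);ok=((q>=0)&(q<[560,420])).all(1)
        if not ok.all():continue
        g=m[q[:,1],q[:,0]];k=np.flatnonzero((g[:-1]==1)&(g[1:]==0))
        if len(k):pts.append(P[k[0],:2])
    if len(pts)>15:print("bowl",r,np.round(circ(np.array(pts)),4),len(pts))
    cv2.polylines(im,[wproj(s,np.c_[x+r*np.cos(t),y+r*np.sin(t),0*t+z]).astype(np.int32)],True,(0,0,255),1)
cv2.imwrite(f"pics/{sys.argv[1]}.png",im)
E
python3 wl.py w2 .601 -.2626 .075 .062
```

```text
tcp [ 0.5289 -0.3594  0.2409]
bowl 0.075 [ 6.023e-01 -2.630e-01  7.630e-02  4.000e-04] 64
```

View pics/w2.png

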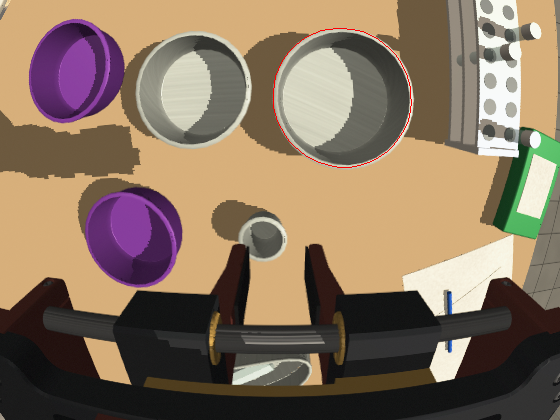

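The 150 rim in the wrist view is at (343,97), and its fitted centre (0.602, −0.263) matches the top view. The gap to the 126 bowl is narrow at 27 mm, so I'll approach with a 17.6 mm opening.

Call:
send_rows(xyz=[[0.24, 0, 0], [0.48, 0, 0], [0.48, 0, 0.25], [0.48, 0, 0.5], [0.48, 0, 0.6], [0.48, 0, 0.6], [0.48, 0, 0.6]], rotation=[[0, 0, 0], [0, 0, 0], [0, 0, 0], [0, 0, 0], [0, 0, 0], [0, 0, 0], [0, 0, 0]], gripper=0.2)

```text
clock: 10.45
tool_pos: [0.5287, -0.2647, 0.1224]
orientation: [0.707, 0.707, 0.0, 0.001]
wrist_force: [0.1, -0.4, 1.1]
gripper_width: 0.0179
grasp_force: 0.0
```

Call:
send_rows(xyz=[[0, 0, 0.1], [0, 0, 0.2], [0, 0, 0.3], [0, 0, 0.37], [0, 0, 0.37], [0, 0, 0.37]], rotation=[[0, 0, 0], [0, 0, 0], [0, 0, 0], [0, 0, 0], [0, 0, 0], [0, 0, 0]])

```text
clock: 11.05
tool_pos: [0.529, -0.2661, 0.0484]
orientation: [0.707, 0.707, 0.0, 0.001]
wrist_force: [0.0, -0.8, 0.3]
gripper_width: 0.0177
grasp_force: 0.0
```

Call:
send_rows(xyz=[[0, 0, 0.02], [0, 0, 0.02], [0, 0, 0.02], [0, 0, 0.02], [0, 0, 0.02], [0, 0, 0.02]], rotation=[[0, 0, 0], [0, 0, 0], [0, 0, 0], [0, 0, 0], [0, 0, 0], [0, 0, 0]], gripper=0)

```text
clock: 11.65
tool_pos: [0.529, -0.2659, 0.0435]
orientation: [0.707, 0.707, 0.0, 0.001]
wrist_force: [0.7, 2.9, 5.8]
gripper_width: 0.0036
grasp_force: 39.5
```

Call:
send_rows(xyz=[[0, 0, -0.05], [0, 0, -0.1], [0, 0, -0.25], [0, 0, -0.4], [0, 0, -0.6], [0, 0, -0.8], [0, 0, -0.8], [0, 0, -0.8]], rotation=[[0, 0, 0], [0, 0, 0], [0, 0, 0], [0, 0, 0], [0, 0, 0], [0, 0, 0], [0, 0, 0], [0, 0, 0]])

```text
clock: 12.45
tool_pos: [0.528, -0.2662, 0.203]
orientation: [0.707, 0.707, -0.0, 0.0]
wrist_force: [0.2, 0.1, -2.8]
gripper_width: 0.0025
grasp_force: 40.0
```

```bash
python3 - <<'E'
from h import *
print(arm.sense()["wrist_force"],arm.sense()["torque"],arm.sense()["gripper_width"])
s=optics.snapshot("scene");cv2.imwrite("pics/s3.png",s["image"][...,::-1])
E
```

```text
[ 0.23787617  0.10241795 -2.83577342] [-0.04458494  0.03350228  0.01351828] 0.002453153178700906
```

View pics/s3.png

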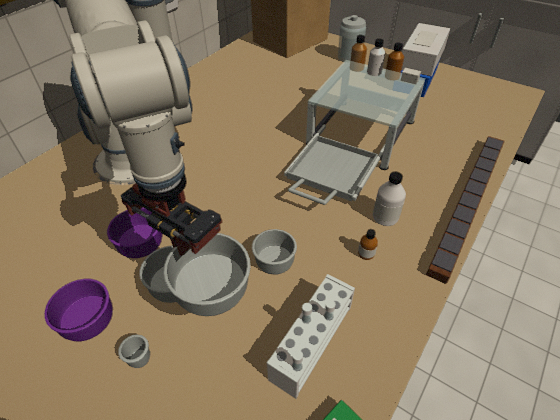

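The scene view shows the 150 bowl held clear at (207,272), and the drawn tray at (335,165).

Call:
send_rows(xyz=[[0.2, -0.02, 0], [0.4, -0.04, 0], [0.6, -0.06, 0], [0.75, -0.07, 0], [0.9, -0.08, 0], [0.9, -0.08, 0]], rotation=[[0, 0, 0], [0, 0, 0], [0, 0, 0], [0, 0, 0], [0, 0, 0], [0, 0, 0]])

```text
clock: 13.1
tool_pos: [0.5111, -0.0826, 0.1999]
orientation: [0.706, 0.708, -0.001, -0.002]
wrist_force: [-0.3, -0.6, -2.2]
gripper_width: 0.0026
grasp_force: 40.0
```

Call:
send_rows(xyz=[[0.2, -0.02, 0], [0.4, -0.04, 0], [0.6, -0.06, 0], [0.75, -0.07, 0], [0.9, -0.08, 0], [0.9, -0.08, 0]], rotation=[[0, 0, 0], [0, 0, 0], [0, 0, 0], [0, 0, 0], [0, 0, 0], [0, 0, 0]])

```text
clock: 13.7
tool_pos: [0.4954, 0.0963, 0.2002]
orientation: [0.706, 0.708, -0.001, -0.002]
wrist_force: [-0.1, -0.9, -2.4]
gripper_width: 0.0028
grasp_force: 40.0
```

Call:
send_rows(xyz=[[0.2, -0.02, 0], [0.4, -0.04, 0], [0.6, -0.06, 0], [0.75, -0.07, 0], [0.9, -0.08, 0], [0.9, -0.08, 0], [0.9, -0.08, 0], [0.9, -0.08, 0]], rotation=[[0, 0, 0], [0, 0, 0], [0, 0, 0], [0, 0, 0], [0, 0, 0], [0, 0, 0], [0, 0, 0], [0, 0, 0]])

```text
clock: 14.5
tool_pos: [0.4808, 0.2726, 0.2017]
orientation: [0.708, 0.706, -0.001, 0.0]
wrist_force: [0.5, -0.4, -2.4]
gripper_width: 0.0028
grasp_force: 40.0
```

Call:
send_rows(xyz=[[0, 0, 0.15], [0, 0, 0.3], [0, 0, 0.42], [0, 0, 0.52], [0, 0, 0.58], [0, 0, 0.62], [0, 0, 0.62], [0, 0, 0.62]], rotation=[[0, 0, 0], [0, 0, 0], [0, 0, 0], [0, 0, 0], [0, 0, 0], [0, 0, 0], [0, 0, 0], [0, 0, 0]])

```text
clock: 15.3
tool_pos: [0.4811, 0.2741, 0.0797]
orientation: [0.707, 0.707, 0.001, 0.0]
wrist_force: [-0.4, 0.3, -1.0]
gripper_width: 0.0027
grasp_force: 40.0
```

Call:
send_rows(xyz=[[0, 0, 0.02], [0, 0, 0.03], [0, 0, 0.03]], rotation=[[0, 0, 0], [0, 0, 0], [0, 0, 0]])

```text
clock: 15.6
tool_pos: [0.4808, 0.2746, 0.0737]
orientation: [0.707, 0.707, 0.001, 0.0]
wrist_force: [-2.5, 0.2, 2.6]
gripper_width: 0.003
grasp_force: 39.9
```

Call:
send_rows(xyz=[[0, 0, 0], [0, 0, 0], [0, 0, 0], [0, 0, 0], [0, 0, -0.1], [0, 0, -0.3], [0, 0, -0.5], [0, 0, -0.75], [0, 0, -0.85], [0, 0, -0.85]], rotation=[[0, 0, 0], [0, 0, 0], [0, 0, 0], [0, 0, 0], [0, 0, 0], [0, 0, 0], [0, 0, 0], [0, 0, 0], [0, 0, 0], [0, 0, 0]], gripper=0.25)

```text
clock: 16.6
tool_pos: [0.4818, 0.2747, 0.2474]
orientation: [0.707, 0.707, 0.004, 0.001]
wrist_force: [0.6, -0.2, -0.3]
gripper_width: 0.0213
grasp_force: 0.0
```

Call:
send_rows(xyz=[[-0.9, 0.05, 0], [-0.9, 0.05, 0], [-0.9, 0.05, 0], [-0.9, 0.05, 0], [-0.9, 0.05, 0], [-0.9, 0.05, 0]], rotation=[[0, 0, 0], [0, 0, 0], [0, 0, 0], [0, 0, 0], [0, 0, 0], [0, 0, 0]])

```text
clock: 17.2
tool_pos: [0.4901, 0.0939, 0.2409]
orientation: [0.708, 0.706, -0.001, -0.001]
wrist_force: [0.2, -0.6, -0.3]
gripper_width: 0.0222
grasp_force: 0.0
```

```bash
python3 wl.py w3 .556 .275 .075 .087
```

```text
tcp [0.4901 0.0939 0.2409]
bowl 0.075 [4.455e-01 2.495e-01 2.016e-01 4.000e-04] 17
```

View pics/w3.png

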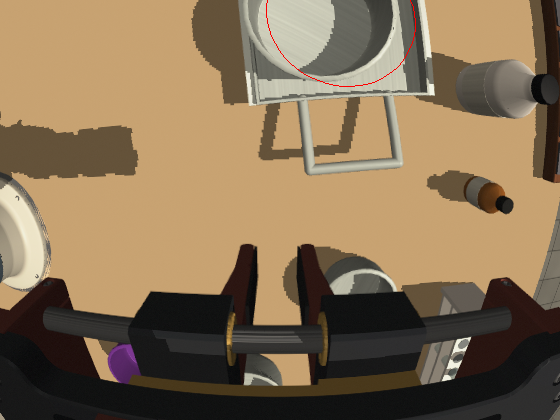

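```bash
python3 - <<'E'
from h import *
s=wsnap()
print(wcast(s,[(245,30),(398,30),(322,82)],.087))
print("tray front inner/outer corners",wcast(s,[(250,103),(434,95)],.045),"handle",wcast(s,[(311,172),(402,163)],.06))
im=cv2.resize(s["image"][0:110,220:450],None,fx=3.4,fy=3.4);cv2.imwrite("pics/w3c.png",im[...,::-1])
E
```

```text
[[0.46049278 0.2560208  0.087     ]
 [0.61149161 0.26394422 0.087     ]
 [0.53403887 0.20433936 0.087     ]]
tray front inner/outer corners [[0.46178369 0.18407101 0.045     ]
 [0.67412614 0.20307683 0.045     ]] handle [[0.52765575 0.11018423 0.06      ]
 [0.63093472 0.12242861 0.06      ]]
```

View pics/w3c.png

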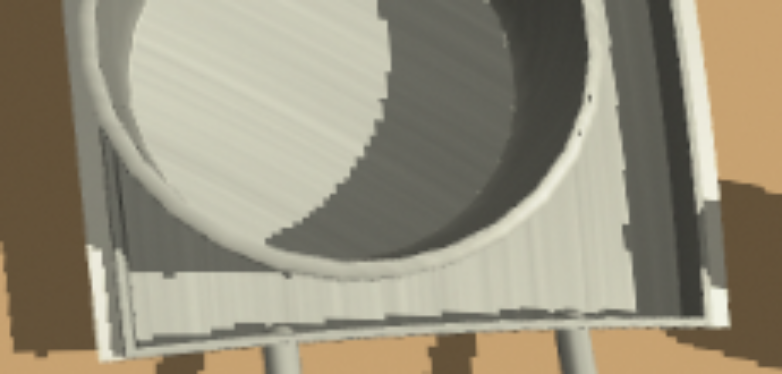

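The crop shows the bowl inside the tray but hard against its −x wall, centre ≈ (0.536, 0.279). I'll nudge it +x from outside with closed fingers.

Call:
send_rows(xyz=[[0.9, -0.3, 0], [0.9, -0.3, 0], [0.9, -0.3, 0], [0.9, -0.3, 0], [0.9, -0.3, 0], [0.9, -0.3, 0]], rotation=[[0, 0, 0], [0, 0, 0], [0, 0, 0], [0, 0, 0], [0, 0, 0], [0, 0, 0]], gripper=0)

```text
clock: 17.9
tool_pos: [0.4296, 0.2758, 0.242]
orientation: [0.706, 0.708, -0.001, -0.0]
wrist_force: [0.1, 0.3, 0.4]
gripper_width: 0.0006
grasp_force: 0.0
```

Call:
send_rows(xyz=[[0, 0, 0.25], [0, 0, 0.5], [0, 0, 0.7], [0, 0, 0.9], [0, 0, 0.9], [0, 0, 0.9]], rotation=[[0, 0, 0], [0, 0, 0], [0, 0, 0], [0, 0, 0], [0, 0, 0], [0, 0, 0]])

```text
clock: 18.5
tool_pos: [0.4307, 0.2735, 0.0631]
orientation: [0.708, 0.707, -0.0, -0.0]
wrist_force: [-0.4, 0.3, 0.8]
gripper_width: 0.0003
grasp_force: 0.0
```

Call:
send_rows(xyz=[[0, 0.03, 0], [0, 0.06, 0], [0, 0.09, 0], [0, 0.12, 0], [0, 0.15, 0], [0, 0.17, 0], [0, 0.18, 0], [0, 0.18, 0], [0, 0.1, 0]], rotation=[[0, 0, 0], [0, 0, 0], [0, 0, 0], [0, 0, 0], [0, 0, 0], [0, 0, 0], [0, 0, 0], [0, 0, 0], [0, 0, 0]])

```text
clock: 19.4
tool_pos: [0.4515, 0.2739, 0.0623]
orientation: [0.708, 0.707, 0.0, 0.0]
wrist_force: [-0.5, -0.1, 0.2]
gripper_width: 0.0
grasp_force: 0.0
```

Call:
send_rows(xyz=[[0, 0, -0.25], [0, 0, -0.5], [0, 0, -0.7], [0, 0, -0.9], [-0.3, 0, -0.9], [-0.6, 0, -0.9], [-0.9, 0, -0.9], [-0.9, 0, -0.9], [-0.9, 0, -0.9], [-0.9, 0, -0.9]], rotation=[[0, 0, 0], [0, 0, 0], [0, 0, 0], [0, 0, 0], [0, 0, 0], [0, 0, 0], [0, 0, 0], [0, 0, 0], [0, 0, 0], [0, 0, 0]])

```text
clock: 20.4
tool_pos: [0.4505, 0.094, 0.2426]
orientation: [0.708, 0.706, 0.0, 0.0]
wrist_force: [-0.6, 0.4, 0.3]
gripper_width: 0.0004
grasp_force: 0.0
```

```bash
python3 - <<'E'
from h import *
s=wsnap();print(s["tcp"],arm.sense()["clock"])
im=cv2.resize(s["image"][0:190,200:480],None,fx=2.8,fy=2.8);cv2.imwrite("pics/w4c.png",im[...,::-1])
E
```

```text
[0.45053814 0.09397639 0.24264187] 20.45
```

View pics/w4c.png

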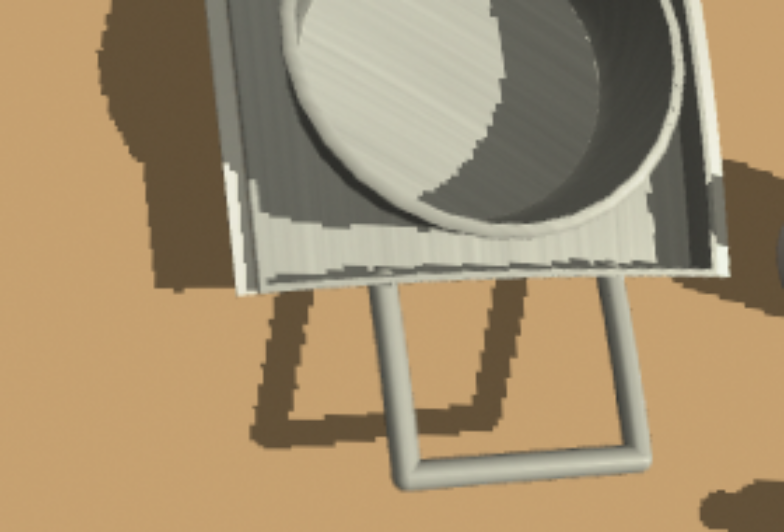

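The bowl now sits well inside the tray in the crop, with its rim running from about px (301,12) to (444,20). Next is the 126 bowl.

Call:
send_rows(xyz=[[-0.74, -0.12, 0], [-0.74, -0.12, 0], [-0.74, -0.12, 0], [-0.74, -0.12, 0], [-0.74, -0.12, 0]], rotation=[[0, 0, 0], [0, 0, 0], [0, 0, 0], [0, 0, 0], [0, 0, 0]], gripper=0.25)

```text
clock: 20.95
tool_pos: [0.4266, -0.0535, 0.2425]
orientation: [0.708, 0.707, 0.0, -0.0]
wrist_force: [0.2, 0.2, 0.1]
gripper_width: 0.0218
grasp_force: 0.0
```

Call:
send_rows(xyz=[[-0.74, -0.12, 0], [-0.74, -0.12, 0], [-0.74, -0.12, 0], [-0.74, -0.12, 0], [-0.74, -0.12, 0]], rotation=[[0, 0, 0], [0, 0, 0], [0, 0, 0], [0, 0, 0], [0, 0, 0]])

```text
clock: 21.45
tool_pos: [0.4031, -0.2007, 0.2423]
orientation: [0.707, 0.707, 0.0, -0.001]
wrist_force: [0.2, 1.4, 0.5]
gripper_width: 0.022
grasp_force: 0.0
```

Call:
send_rows(xyz=[[-0.74, -0.12, 0], [-0.74, -0.12, 0], [-0.74, -0.12, 0], [-0.74, -0.12, 0], [-0.74, -0.12, 0], [-0.74, -0.12, 0]], rotation=[[0, 0, 0], [0, 0, 0], [0, 0, 0], [0, 0, 0], [0, 0, 0], [0, 0, 0]])

```text
clock: 22.05
tool_pos: [0.3798, -0.3476, 0.243]
orientation: [0.706, 0.708, 0.0, 0.0]
wrist_force: [0.6, 0.2, 0.7]
gripper_width: 0.0216
grasp_force: 0.0
```

```bash
python3 wl.py w5 .437 -.252 .063 .059; python3 - <<'E'
from h import *
# bowl 150 outer rim, from the previous crop
s=wsnap();s["T"]=s["T"].copy();s["T"][:3,3]+=np.array([.4505,.094,.2426])-s["tcp"]
c=np.array([(283,30),(300,105),(345,165),(400,205),(505,238),(590,215),(640,175),(684,70)])/2.8+[200,0]
print(circ(wcast(s,c,.087)[:,:2]), "tray front corners",wcast(s,np.array([(242,294),(728,274)])/2.8+[200,0],.045))
E
```

```text
tcp [ 0.3798 -0.3476  0.243 ]
bowl 0.063 [ 4.378e-01 -2.527e-01  6.430e-02  3.000e-04] 70
(np.float64(0.5478425471570529), np.float64(0.2788885193230723), np.float64(0.07382362440109967), np.float64(0.00046489749037396944)) tray front corners [[0.46189588 0.18097111 0.045     ]
 [0.67288928 0.20402273 0.045     ]]
```

Call:
send_rows(xyz=[[0.24, -0.01, 0], [0.475, -0.013, 0], [0.475, -0.013, 0.2], [0.475, -0.013, 0.4], [0.475, -0.013, 0.6], [0.475, -0.013, 0.75], [0.475, -0.013, 0.85], [0.475, -0.013, 0.97], [0.475, -0.013, 0.97], [0.475, -0.013, 0.97]], rotation=[[0, 0, 0], [0, 0, 0], [0, 0, 0], [0, 0, 0], [0, 0, 0], [0, 0, 0], [0, 0, 0], [0, 0, 0], [0, 0, 0], [0, 0, 0]])

```text
clock: 23.15
tool_pos: [0.376, -0.254, 0.0493]
orientation: [0.707, 0.707, 0.0, 0.0]
wrist_force: [0.6, 0.2, -0.4]
gripper_width: 0.0221
grasp_force: 0.0
```

Call:
send_rows(xyz=[[0, 0, 0], [0, 0, 0], [0, 0, 0]], rotation=[[0, 0, 0], [0, 0, 0], [0, 0, 0]])

```text
clock: 23.45
tool_pos: [0.3762, -0.2551, 0.0498]
orientation: [0.707, 0.707, 0.0, 0.001]
wrist_force: [0.7, -0.3, 0.5]
gripper_width: 0.022
grasp_force: 0.0
```

Call:
send_rows(xyz=[[0, 0, 0], [0, 0, 0], [0, 0, 0], [0, 0, 0], [0, 0, 0], [0, 0, 0]], rotation=[[0, 0, 0], [0, 0, 0], [0, 0, 0], [0, 0, 0], [0, 0, 0], [0, 0, 0]], gripper=0)

```text
clock: 24.05
tool_pos: [0.3758, -0.2548, 0.0488]
orientation: [0.707, 0.707, 0.0, 0.0]
wrist_force: [0.3, 1.2, 1.0]
gripper_width: 0.0024
grasp_force: 40.0
```

Call:
send_rows(xyz=[[0, 0, -0.05], [0, 0, -0.1], [0, 0, -0.25], [0, 0, -0.4], [0, 0, -0.6], [0, 0, -0.8], [0, 0, -0.8], [0, 0, -0.8]], rotation=[[0, 0, 0], [0, 0, 0], [0, 0, 0], [0, 0, 0], [0, 0, 0], [0, 0, 0], [0, 0, 0], [0, 0, 0]])

```text
clock: 24.85
tool_pos: [0.3759, -0.2551, 0.21]
orientation: [0.707, 0.707, 0.0, 0.001]
wrist_force: [-0.8, 0.1, -1.3]
gripper_width: 0.0023
grasp_force: 40.0
```

Call:
send_rows(xyz=[[0.2, 0.04, 0], [0.4, 0.08, 0], [0.6, 0.12, 0], [0.75, 0.16, 0], [0.9, 0.19, 0], [0.9, 0.19, 0]], rotation=[[0, 0, 0], [0, 0, 0], [0, 0, 0], [0, 0, 0], [0, 0, 0], [0, 0, 0]])

```text
clock: 25.45
tool_pos: [0.4134, -0.0719, 0.2068]
orientation: [0.706, 0.709, -0.0, -0.002]
wrist_force: [-0.2, 1.3, -1.7]
gripper_width: 0.0026
grasp_force: 40.0
```

Call:
send_rows(xyz=[[0.2, 0.04, 0], [0.4, 0.08, 0], [0.6, 0.12, 0], [0.75, 0.16, 0], [0.8, 0.19, 0], [0.8, 0.19, 0]], rotation=[[0, 0, 0], [0, 0, 0], [0, 0, 0], [0, 0, 0], [0, 0, 0], [0, 0, 0]])

```text
clock: 26.05
tool_pos: [0.4518, 0.0853, 0.2072]
orientation: [0.707, 0.708, -0.001, -0.001]
wrist_force: [0.4, -0.2, -1.4]
gripper_width: 0.0027
grasp_force: 40.0
```

```bash
python3 - <<'E'
from h import *
print(arm.sense()["wrist_force"])
s=wsnap();print(s["tcp"]);im=s["image"][...,::-1].copy();t=np.linspace(0,6.28,60)
cv2.polylines(im,[wproj(s,np.c_[.548+.075*np.cos(t),.279+.075*np.sin(t),0*t+.087]).astype(np.int32)],True,(0,0,255),1)
cv2.imwrite("pics/w6.png",im)
E
```

```text
[ 0.43652303 -0.18619703 -1.37422837]
[0.45175665 0.08532216 0.20717818]
```

View pics/w6.png

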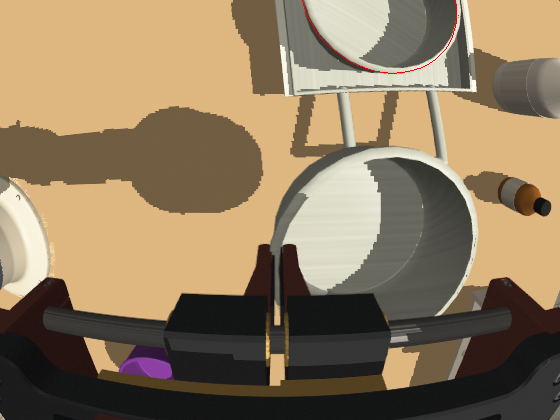

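The wrist view shows the 126 bowl held at (375,230), and the 150 rim matches its overlay. Quick numeric check of the held rim:

```bash
python3 - <<'E'
from h import *
s=wsnap();
for z in (.217,.21): print(wcast(s,[(477,235),(385,147),(276,225),(455,172)],z)-s["tcp"])
E
```

```text
[[0.11727735 0.01876152 0.00951154]
 [0.05328269 0.06616958 0.00951154]
 [0.00050693 0.02622235 0.00951154]
 [0.09476451 0.05510529 0.00951154]]
[[0.12263872 0.01578652 0.00251154]
 [0.05569235 0.06538125 0.00251154]
 [0.00048236 0.02359149 0.00251154]
 [0.09908749 0.05380662 0.00251154]]
```

Call:
send_rows(xyz=[[0.2, 0.04, 0], [0.4, 0.08, 0], [0.6, 0.12, 0], [0.8, 0.16, 0], [0.96, 0.18, 0], [0.96, 0.18, 0], [0.96, 0.18, 0], [0.96, 0.18, 0]], rotation=[[0, 0, 0], [0, 0, 0], [0, 0, 0], [0, 0, 0], [0, 0, 0], [0, 0, 0], [0, 0, 0], [0, 0, 0]])

```text
clock: 26.95
tool_pos: [0.4883, 0.2753, 0.2088]
orientation: [0.708, 0.706, -0.0, 0.0]
wrist_force: [-0.7, -0.7, -0.8]
gripper_width: 0.0028
grasp_force: 40.0
```

Call:
send_rows(xyz=[[0, 0, 0.1], [0, 0, 0.2], [0, 0, 0.3], [0, 0, 0.4], [0, 0, 0.5], [0, 0, 0.55], [0, 0, 0.59], [0, 0, 0.59], [0, 0, 0.59]], rotation=[[0, 0, 0], [0, 0, 0], [0, 0, 0], [0, 0, 0], [0, 0, 0], [0, 0, 0], [0, 0, 0], [0, 0, 0], [0, 0, 0]])

```text
clock: 27.85
tool_pos: [0.4883, 0.277, 0.0916]
orientation: [0.707, 0.707, 0.001, 0.0]
wrist_force: [-0.3, 0.1, -0.5]
gripper_width: 0.0022
grasp_force: 40.0
```

Free of contact, so I'll lower a few more millimetres and release.

Call:
send_rows(xyz=[[0, 0, 0.01], [0, 0, 0.02], [0, 0, 0.02]], rotation=[[0, 0, 0], [0, 0, 0], [0, 0, 0]])

```text
clock: 28.15
tool_pos: [0.488, 0.2773, 0.0867]
orientation: [0.707, 0.707, 0.0, 0.0]
wrist_force: [1.0, 0.2, -0.9]
gripper_width: 0.0027
grasp_force: 40.5
```

Call:
send_rows(xyz=[[0, 0, 0], [0, 0, 0], [0, 0, 0], [0, 0, 0], [0, 0, -0.1], [0, 0, -0.3], [0, 0, -0.5], [0, 0, -0.75], [0, 0, -0.75], [0, 0, -0.75]], rotation=[[0, 0, 0], [0, 0, 0], [0, 0, 0], [0, 0, 0], [0, 0, 0], [0, 0, 0], [0, 0, 0], [0, 0, 0], [0, 0, 0], [0, 0, 0]], gripper=0.2)

```text
clock: 29.15
tool_pos: [0.4881, 0.2775, 0.238]
orientation: [0.707, 0.707, 0.001, 0.0]
wrist_force: [0.7, 0.2, 0.0]
gripper_width: 0.018
grasp_force: 0.0
```

Call:
send_rows(xyz=[[-1, 0, 0], [-1, 0, 0], [-1, 0, 0], [-1, 0, 0], [-1, 0, 0], [-1, 0, 0]], rotation=[[0, 0, 0], [0, 0, 0], [0, 0, 0], [0, 0, 0], [0, 0, 0], [0, 0, 0]])

```text
clock: 29.75
tool_pos: [0.4872, 0.0763, 0.2346]
orientation: [0.708, 0.706, -0.001, -0.001]
wrist_force: [0.6, -1.0, -0.0]
gripper_width: 0.0179
grasp_force: 0.0
```

```bash
python3 - <<'E'
from h import *
s=wsnap();print(s["tcp"],arm.sense()["clock"])
im=cv2.resize(s["image"][0:200,200:480],None,fx=2.8,fy=2.8);cv2.imwrite("pics/w7c.png",im[...,::-1])
E
```

```text
[0.48722563 0.07634046 0.23461813] 29.8
```

View pics/w7c.png

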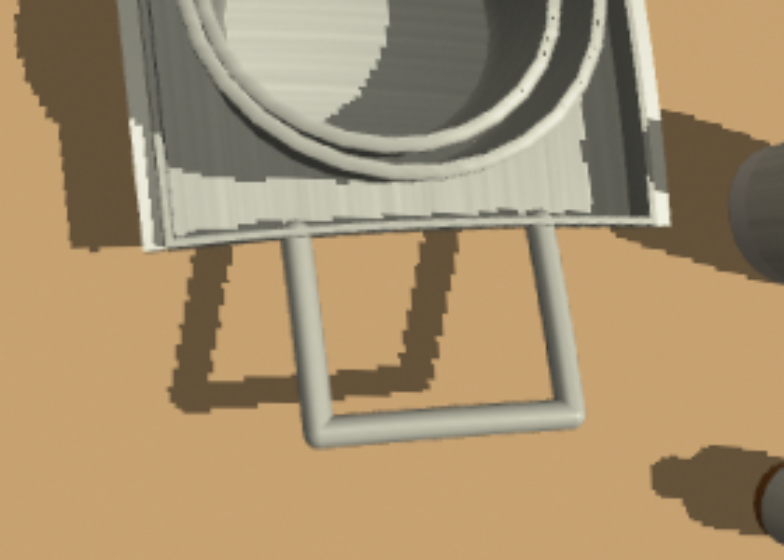

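The 126 bowl is nested in the 150 with rims flush, sitting slightly to the −x side. Next is the 102 bowl.

Call:
send_rows(xyz=[[-0.2, 0.05, 0], [-0.4, 0.1, 0], [-0.6, 0.15, 0], [-0.6, 0.15, 0], [-0.6, 0.15, 0]], rotation=[[0, 0, 0], [0, 0, 0], [0, 0, 0], [0, 0, 0], [0, 0, 0]])

```text
clock: 30.3
tool_pos: [0.5179, -0.0417, 0.2355]
orientation: [0.707, 0.707, -0.0, -0.001]
wrist_force: [-0.1, 0.1, -0.2]
gripper_width: 0.0174
grasp_force: 0.0
```

Call:
send_rows(xyz=[[-0.2, 0.05, 0], [-0.4, 0.1, 0], [-0.6, 0.15, 0], [-0.6, 0.15, 0], [-0.6, 0.15, 0], [-0.6, 0.15, 0]], rotation=[[0, 0, 0], [0, 0, 0], [0, 0, 0], [0, 0, 0], [0, 0, 0], [0, 0, 0]])

```text
clock: 30.9
tool_pos: [0.5479, -0.1605, 0.2367]
orientation: [0.706, 0.708, 0.0, -0.0]
wrist_force: [0.6, 0.1, 0.8]
gripper_width: 0.0176
grasp_force: 0.0
```

```bash
python3 wl.py w8 .597 -.065 .051 .056; python3 - <<'E'
from h import *
s=wsnap();s["T"]=s["T"].copy();s["T"][:3,3]+=np.array([.4872,.0763,.2346])-s["tcp"]
c=np.array([(215,40),(250,95),(300,128),(350,148),(400,152),(450,146),(510,108),(548,60)])/2.8+[200,0]
print("126",circ(wcast(s,c,.087)[:,:2]))
c=np.array([(200,60),(240,110),(300,155),(350,173),(400,180),(450,178),(520,148),(590,65)])/2.8+[200,0]
print("150",circ(wcast(s,c,.087)[:,:2]))
E
```

```text
tcp [ 0.5479 -0.1605  0.2367]
bowl 0.051 [ 5.981e-01 -6.470e-02  5.260e-02  3.000e-04] 70
126 (np.float64(0.5448382101344653), np.float64(0.2757040111657265), np.float64(0.0625290137046553), np.float64(0.000487118185800944))
150 (np.float64(0.5491465612036854), np.float64(0.2784962633126583), np.float64(0.07478366768245512), np.float64(0.0003306057105894912))
```

Call:
send_rows(xyz=[[0.24, 0, 0], [0.475, 0, 0], [0.475, 0, 0.2], [0.475, 0, 0.4], [0.475, 0, 0.6], [0.475, 0, 0.75], [0.475, 0, 0.85], [0.475, 0, 0.955], [0.475, 0, 0.955], [0.475, 0, 0.955]], rotation=[[0, 0, 0], [0, 0, 0], [0, 0, 0], [0, 0, 0], [0, 0, 0], [0, 0, 0], [0, 0, 0], [0, 0, 0], [0, 0, 0], [0, 0, 0]], gripper=0.25)

```text
clock: 32.0
tool_pos: [0.5477, -0.067, 0.0462]
orientation: [0.707, 0.707, 0.0, -0.0]
wrist_force: [0.0, 0.3, 0.8]
gripper_width: 0.0218
grasp_force: 0.0
```

Call:
send_rows(xyz=[[0, 0, 0], [0, 0, 0], [0, 0, 0], [0, 0, 0], [0, 0, 0], [0, 0, 0], [0, 0, 0]], rotation=[[0, 0, 0], [0, 0, 0], [0, 0, 0], [0, 0, 0], [0, 0, 0], [0, 0, 0], [0, 0, 0]], gripper=0)

```text
clock: 32.7
tool_pos: [0.5487, -0.0681, 0.0472]
orientation: [0.707, 0.707, 0.001, 0.001]
wrist_force: [0.1, 0.9, 5.9]
gripper_width: 0.0029
grasp_force: 39.9
```

Call:
send_rows(xyz=[[0, 0, -0.05], [0, 0, -0.1], [0, 0, -0.25], [0, 0, -0.4], [0, 0, -0.6], [0, 0, -0.8], [0, 0, -0.8], [0, 0, -0.8]], rotation=[[0, 0, 0], [0, 0, 0], [0, 0, 0], [0, 0, 0], [0, 0, 0], [0, 0, 0], [0, 0, 0], [0, 0, 0]])

```text
clock: 33.5
tool_pos: [0.5481, -0.0679, 0.207]
orientation: [0.707, 0.707, 0.001, 0.001]
wrist_force: [0.2, 1.0, -2.1]
gripper_width: 0.0025
grasp_force: 39.9
```

Call:
send_rows(xyz=[[0.2, -0.03, 0], [0.4, -0.06, 0], [0.6, -0.09, 0], [0.75, -0.12, 0], [0.75, -0.12, 0], [0.75, -0.12, 0]], rotation=[[0, 0, 0], [0, 0, 0], [0, 0, 0], [0, 0, 0], [0, 0, 0], [0, 0, 0]])

```text
clock: 34.1
tool_pos: [0.523, 0.0824, 0.2038]
orientation: [0.707, 0.707, -0.001, -0.001]
wrist_force: [-0.4, 0.6, -1.2]
gripper_width: 0.0023
grasp_force: 39.9
```

```bash
cat > rim.py <<'E'
from h import *
import sys
# share of canny edge along a rim circle, for centres on a small grid of offsets: rim.py x y r z
def rim(s,x,y,r,z):
    e=cv2.dilate(cv2.Canny(s["image"],40,100),np.ones((2,2)));e[230:]=0;pts=[]
    for a in np.linspace(0,2*np.pi,180):
        rr=np.arange(r-.007,r+.007,.0005);P=np.c_[x+rr*np.cos(a),y+rr*np.sin(a),0*rr+z]
        q=wproj(s,P).round().astype(int)
        if not ((q>=0)&(q<[560,230])).all():continue
        k=np.flatnonzero(e[q[:,1],q[:,0]])
        if len(k):pts.append(P[k[-1],:2])
    pts=np.array(pts)
    return (len(pts),)+tuple(np.round(circ(pts),4)) if len(pts)>12 else len(pts)
if __name__=="__main__":
    v=list(map(float,sys.argv[1:]));s=wsnap();print(s["tcp"].round(4))
    for b in zip(*[iter(v)]*4):print(b,rim(s,*b))
E
python3 rim.py .549 .2785 .075 .087 .545 .276 .063 .087
```

```text
[0.523  0.0824 0.2038]
(0.549, 0.2785, 0.075, 0.087) (80, np.float64(0.551), np.float64(0.2781), np.float64(0.0761), np.float64(0.0006))
(0.545, 0.276, 0.063, 0.087) (78, np.float64(0.5428), np.float64(0.2732), np.float64(0.0663), np.float64(0.0004))
```

Call:
send_rows(xyz=[[0.2, -0.03, 0], [0.4, -0.06, 0], [0.6, -0.09, 0], [0.8, -0.12, 0], [0.95, -0.12, 0], [0.95, -0.12, 0], [0.95, -0.12, 0], [0.95, -0.12, 0]], rotation=[[0, 0, 0], [0, 0, 0], [0, 0, 0], [0, 0, 0], [0, 0, 0], [0, 0, 0], [0, 0, 0], [0, 0, 0]])

```text
clock: 34.95
tool_pos: [0.5004, 0.2705, 0.2053]
orientation: [0.708, 0.706, -0.001, 0.0]
wrist_force: [0.3, -0.5, -1.5]
gripper_width: 0.0026
grasp_force: 39.9
```

Call:
send_rows(xyz=[[0, 0, 0.1], [0, 0, 0.2], [0, 0, 0.3], [0, 0, 0.4], [0, 0, 0.5], [0, 0, 0.55], [0, 0, 0.57], [0, 0, 0.57], [0, 0, 0.57]], rotation=[[0, 0, 0], [0, 0, 0], [0, 0, 0], [0, 0, 0], [0, 0, 0], [0, 0, 0], [0, 0, 0], [0, 0, 0], [0, 0, 0]])

```text
clock: 35.85
tool_pos: [0.5005, 0.272, 0.0928]
orientation: [0.707, 0.707, 0.001, 0.0]
wrist_force: [0.1, 0.3, -0.8]
gripper_width: 0.0028
grasp_force: 39.9
```

Call:
send_rows(xyz=[[0, 0, 0.015], [0, 0, 0.03], [0, 0, 0.03]], rotation=[[0, 0, 0], [0, 0, 0], [0, 0, 0]])

```text
clock: 36.15
tool_pos: [0.4997, 0.2721, 0.0853]
orientation: [0.707, 0.707, -0.0, -0.0]
wrist_force: [0.2, 0.0, -0.9]
gripper_width: 0.0025
grasp_force: 39.9
```

Call:
send_rows(xyz=[[0, 0, 0], [0, 0, 0], [0, 0, 0], [0, 0, 0], [0, 0, -0.1], [0, 0, -0.3], [0, 0, -0.5], [0, 0, -0.75], [0, 0, -0.75], [0, 0, -0.75]], rotation=[[0, 0, 0], [0, 0, 0], [0, 0, 0], [0, 0, 0], [0, 0, 0], [0, 0, 0], [0, 0, 0], [0, 0, 0], [0, 0, 0], [0, 0, 0]], gripper=0.2)

```text
clock: 37.15
tool_pos: [0.5004, 0.2725, 0.2376]
orientation: [0.707, 0.707, 0.002, 0.001]
wrist_force: [-0.2, 0.4, -1.0]
gripper_width: 0.0177
grasp_force: 0.0
```

Call:
send_rows(xyz=[[-1, 0, 0], [-1, 0, 0], [-1, 0, 0], [-1, 0, 0], [-1, 0, 0], [-1, 0, 0]], rotation=[[0, 0, 0], [0, 0, 0], [0, 0, 0], [0, 0, 0], [0, 0, 0], [0, 0, 0]])

```text
clock: 37.75
tool_pos: [0.4993, 0.0713, 0.2339]
orientation: [0.708, 0.706, -0.001, -0.001]
wrist_force: [-0.4, 1.6, 0.6]
gripper_width: 0.0175
grasp_force: 0.0
```

```bash
python3 rim.py .549 .2785 .075 .087 .545 .276 .063 .087 .545 .274 .051 .087; python3 - <<'E'
from h import *
s=wsnap();cv2.imwrite("pics/w9.png",s["image"][...,::-1])
E
```

```text
[0.4993 0.0713 0.2339]
(0.549, 0.2785, 0.075, 0.087) (79, np.float64(0.551), np.float64(0.2772), np.float64(0.0758), np.float64(0.0006))
(0.545, 0.276, 0.063, 0.087) (79, np.float64(0.5417), np.float64(0.2732), np.float64(0.0657), np.float64(0.0004))
(0.545, 0.274, 0.051, 0.087) (77, np.float64(0.5451), np.float64(0.2737), np.float64(0.0573), np.float64(0.0001))
```

Call:
send_rows(xyz=[[-0.98, -0.02, 0], [-0.98, -0.02, 0], [-0.98, -0.02, 0], [-0.98, -0.02, 0], [-0.98, -0.02, 0]], rotation=[[0, 0, 0], [0, 0, 0], [0, 0, 0], [0, 0, 0], [0, 0, 0]])

```text
clock: 38.35
tool_pos: [0.4956, -0.1268, 0.2344]
orientation: [0.708, 0.706, -0.001, -0.0]
wrist_force: [0.1, 0.9, -0.1]
gripper_width: 0.0176
grasp_force: 0.0
```

Call:
send_rows(xyz=[[-0.98, -0.02, 0], [-0.98, -0.02, 0], [-0.98, -0.02, 0], [-0.98, -0.02, 0], [-0.98, -0.02, 0]], rotation=[[0, 0, 0], [0, 0, 0], [0, 0, 0], [0, 0, 0], [0, 0, 0]])

```text
clock: 38.85
tool_pos: [0.4918, -0.3223, 0.2332]
orientation: [0.708, 0.706, -0.001, -0.001]
wrist_force: [-0.3, 0.9, -0.3]
gripper_width: 0.0173
grasp_force: 0.0
```

Call:
send_rows(xyz=[[-0.98, -0.02, 0], [-0.98, -0.02, 0], [-0.98, -0.02, 0], [-0.98, -0.02, 0], [-0.98, -0.02, 0], [-0.98, -0.02, 0]], rotation=[[0, 0, 0], [0, 0, 0], [0, 0, 0], [0, 0, 0], [0, 0, 0], [0, 0, 0]])

```text
clock: 39.45
tool_pos: [0.4892, -0.5143, 0.2332]
orientation: [0.707, 0.707, 0.001, -0.002]
wrist_force: [-0.3, -0.2, -0.0]
gripper_width: 0.0176
grasp_force: 0.0
```

```bash
python3 wl.py w10 .511 -.427 .027 .05
```

```text
tcp [ 0.4892 -0.5143  0.2332]
bowl 0.027 [ 5.129e-01 -4.272e-01  2.860e-02  3.000e-04] 70
```

Call:
send_rows(xyz=[[0.24, -0.01, 0], [0.445, -0.012, 0], [0.445, -0.012, 0.2], [0.445, -0.012, 0.4], [0.445, -0.012, 0.6], [0.445, -0.012, 0.75], [0.445, -0.012, 0.85], [0.445, -0.012, 0.975], [0.445, -0.012, 0.975], [0.445, -0.012, 0.975]], rotation=[[0, 0, 0], [0, 0, 0], [0, 0, 0], [0, 0, 0], [0, 0, 0], [0, 0, 0], [0, 0, 0], [0, 0, 0], [0, 0, 0], [0, 0, 0]], gripper=0.25)

```text
clock: 40.5
tool_pos: [0.4861, -0.4251, 0.0421]
orientation: [0.706, 0.708, 0.0, 0.0]
wrist_force: [-0.1, -0.3, 0.8]
gripper_width: 0.0224
grasp_force: 0.0
```

Call:
send_rows(xyz=[[0, 0, 0], [0, 0, 0], [0, 0, 0], [0, 0, 0], [0, 0, 0], [0, 0, 0], [0, 0, 0]], rotation=[[0, 0, 0], [0, 0, 0], [0, 0, 0], [0, 0, 0], [0, 0, 0], [0, 0, 0], [0, 0, 0]], gripper=0)

```text
clock: 41.2
tool_pos: [0.4861, -0.4275, 0.0427]
orientation: [0.707, 0.707, 0.0, 0.002]
wrist_force: [1.7, 0.1, 6.5]
gripper_width: 0.0037
grasp_force: 37.1
```

Call:
send_rows(xyz=[[0, 0, -0.05], [0, 0, -0.1], [0, 0, -0.25], [0, 0, -0.4], [0, 0, -0.6], [0, 0, -0.8], [0, 0, -0.8], [0, 0, -0.8]], rotation=[[0, 0, 0], [0, 0, 0], [0, 0, 0], [0, 0, 0], [0, 0, 0], [0, 0, 0], [0, 0, 0], [0, 0, 0]])

```text
clock: 42.0
tool_pos: [0.4855, -0.4273, 0.2025]
orientation: [0.707, 0.707, -0.0, 0.001]
wrist_force: [-0.8, -0.3, -1.2]
gripper_width: 0.0036
grasp_force: 40.7
```

Call:
send_rows(xyz=[[0.2, 0.01, 0], [0.4, 0.02, 0], [0.6, 0.03, 0], [0.8, 0.04, 0], [0.88, 0.04, 0], [0.88, 0.04, 0]], rotation=[[0, 0, 0], [0, 0, 0], [0, 0, 0], [0, 0, 0], [0, 0, 0], [0, 0, 0]])

```text
clock: 42.6
tool_pos: [0.493, -0.249, 0.1993]
orientation: [0.706, 0.708, -0.0, -0.001]
wrist_force: [-0.0, -0.5, -0.1]
gripper_width: 0.0035
grasp_force: 40.7
```

Call:
send_rows(xyz=[[0.2, 0.01, 0], [0.4, 0.02, 0], [0.6, 0.03, 0], [0.8, 0.04, 0], [0.88, 0.04, 0], [0.88, 0.04, 0]], rotation=[[0, 0, 0], [0, 0, 0], [0, 0, 0], [0, 0, 0], [0, 0, 0], [0, 0, 0]])

```text
clock: 43.2
tool_pos: [0.5015, -0.0742, 0.1998]
orientation: [0.707, 0.708, -0.0, -0.0]
wrist_force: [0.5, -0.0, -0.7]
gripper_width: 0.0037
grasp_force: 40.7
```

Call:
send_rows(xyz=[[0.2, 0.01, 0], [0.4, 0.02, 0], [0.6, 0.03, 0], [0.8, 0.04, 0], [0.84, 0.04, 0], [0.84, 0.04, 0]], rotation=[[0, 0, 0], [0, 0, 0], [0, 0, 0], [0, 0, 0], [0, 0, 0], [0, 0, 0]])

```text
clock: 43.8
tool_pos: [0.5098, 0.0925, 0.1998]
orientation: [0.707, 0.707, -0.001, -0.0]
wrist_force: [-0.4, -0.4, -0.9]
gripper_width: 0.0038
grasp_force: 40.7
```

```bash
python3 rim.py .549 .2785 .075 .087 .545 .276 .063 .087; python3 - <<'E'
from h import *
s=wsnap();a=s["image"][:,:,::-1]
cv2.imwrite("pics/w11.png",a)
E
```

```text
[0.5098 0.0925 0.1998]
(0.549, 0.2785, 0.075, 0.087) (88, np.float64(0.5502), np.float64(0.2807), np.float64(0.0781), np.float64(0.0006))
(0.545, 0.276, 0.063, 0.087) (89, np.float64(0.5416), np.float64(0.2732), np.float64(0.0658), np.float64(0.0004))
```

Call:
send_rows(xyz=[[0.2, 0.03, 0], [0.4, 0.057, 0], [0.6, 0.057, 0], [0.8, 0.057, 0], [0.9, 0.057, 0], [0.9, 0.057, 0], [0.9, 0.057, 0], [0.9, 0.057, 0]], rotation=[[0, 0, 0], [0, 0, 0], [0, 0, 0], [0, 0, 0], [0, 0, 0], [0, 0, 0], [0, 0, 0], [0, 0, 0]])

```text
clock: 44.7
tool_pos: [0.5215, 0.2711, 0.2007]
orientation: [0.708, 0.706, -0.0, 0.0]
wrist_force: [-0.4, 0.5, -0.8]
gripper_width: 0.0037
grasp_force: 40.7
```

Call:
send_rows(xyz=[[0, 0, 0.1], [0, 0, 0.2], [0, 0, 0.3], [0, 0, 0.4], [0, 0, 0.5], [0, 0, 0.55], [0, 0, 0.58], [0, 0, 0.58], [0, 0, 0.58]], rotation=[[0, 0, 0], [0, 0, 0], [0, 0, 0], [0, 0, 0], [0, 0, 0], [0, 0, 0], [0, 0, 0], [0, 0, 0], [0, 0, 0]])

```text
clock: 45.6
tool_pos: [0.5215, 0.273, 0.0858]
orientation: [0.707, 0.707, 0.001, 0.0]
wrist_force: [0.1, 0.6, -0.5]
gripper_width: 0.0036
grasp_force: 40.7
```

Call:
send_rows(xyz=[[0, 0, 0.015], [0, 0, 0.02], [0, 0, 0.02]], rotation=[[0, 0, 0], [0, 0, 0], [0, 0, 0]])

```text
clock: 45.9
tool_pos: [0.5209, 0.2732, 0.0808]
orientation: [0.707, 0.707, 0.0, 0.0]
wrist_force: [-0.9, -0.3, -0.7]
gripper_width: 0.0035
grasp_force: 40.7
```

Call:
send_rows(xyz=[[0, 0, 0], [0, 0, 0], [0, 0, 0], [0, 0, 0], [0, 0, -0.1], [0, 0, -0.3], [0, 0, -0.5], [0, 0, -0.75], [0, 0, -0.75], [0, 0, -0.75]], rotation=[[0, 0, 0], [0, 0, 0], [0, 0, 0], [0, 0, 0], [0, 0, 0], [0, 0, 0], [0, 0, 0], [0, 0, 0], [0, 0, 0], [0, 0, 0]], gripper=0.15)

```text
clock: 46.9
tool_pos: [0.5216, 0.2735, 0.2327]
orientation: [0.707, 0.707, 0.002, 0.001]
wrist_force: [0.7, 1.1, -0.1]
gripper_width: 0.0128
grasp_force: 0.0
```

Call:
send_rows(xyz=[[-1, 0, 0], [-1, 0, 0], [-1, 0, 0], [-1, 0, 0], [-1, 0, 0], [-1, 0, 0]], rotation=[[0, 0, 0], [0, 0, 0], [0, 0, 0], [0, 0, 0], [0, 0, 0], [0, 0, 0]])

```text
clock: 47.5
tool_pos: [0.5204, 0.0722, 0.2288]
orientation: [0.708, 0.706, -0.001, -0.001]
wrist_force: [-0.1, 0.1, 0.2]
gripper_width: 0.0132
grasp_force: 0.0
```

Call:
send_rows(xyz=[[-0.2, 0.1, 0], [-0.2, 0.1, 0], [-0.2, 0.1, 0], [-0.2, 0.1, 0]], rotation=[[0, 0, 0], [0, 0, 0], [0, 0, 0], [0, 0, 0]], gripper=0)

```text
clock: 47.9
tool_pos: [0.5405, 0.0348, 0.23]
orientation: [0.707, 0.708, -0.0, -0.001]
wrist_force: [0.4, -0.2, -0.3]
gripper_width: 0.0002
grasp_force: 0.0
```

```bash
python3 - <<'E'
from h import *
s=wsnap();print(s["tcp"],arm.sense()["clock"])
w=cv2.resize(s["image"][0:200,180:440],None,fx=2.3,fy=2.3)
t=optics.snapshot("scene");c=cv2.resize(t["image"][110:240,270:420],None,fx=2.3,fy=2.3) 
o=np.zeros((600,800,3),np.uint8);o[:w.shape[0],:w.shape[1]]=w
c=c[:,:]
c=cv2.resize(t["image"][125:200,270:400],(200*1,115)) if 0 else c
h=min(c.shape[0],600);o2=np.zeros((600,800,3),np.uint8);o2[:460,:455]=cv2.resize(s["image"][0:200,180:440],(455,350)).repeat(1,0)[:460] if 0 else 0
W=cv2.resize(s["image"][0:200,180:440],(440,338));C=cv2.resize(t["image"][125:205,280:395],(345,240))
o2[:338,:440]=W;o2[:240,445:790]=C
cv2.imwrite("pics/fin.png",o2[:345,:,::-1])
E
```

```text
[0.54051002 0.0348097  0.22998356] 47.95
```

View pics/fin.png

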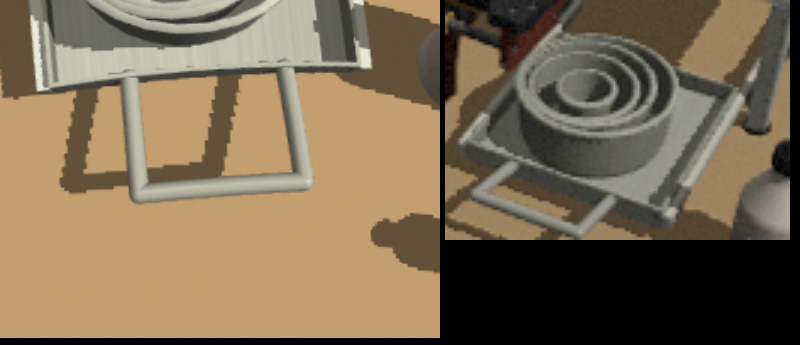

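The final view shows all four bowls nested upright and flush on the tray (scene crop at (590,95)). Now I'll push the tray home from in front of the bar.

Call:
send_rows(xyz=[[0.17, 0.16, 0.1], [0.17, 0.16, 0.3], [0.17, 0.16, 0.5], [0.17, 0.16, 0.7], [0.17, 0.16, 0.85], [0.17, 0.16, 0.93], [0.17, 0.16, 0.93], [0.17, 0.16, 0.93]], rotation=[[0, 0, 0], [0, 0, 0], [0, 0, 0], [0, 0, 0], [0, 0, 0], [0, 0, 0], [0, 0, 0], [0, 0, 0]])

```text
clock: 48.8
tool_pos: [0.5735, 0.0676, 0.0462]
orientation: [0.707, 0.707, 0.001, 0.001]
wrist_force: [0.3, -0.9, -0.8]
gripper_width: 0.0006
grasp_force: 0.0
```

Call:
send_rows(xyz=[[0.05, 0, 0], [0.1, 0, 0], [0.15, -0.01, 0], [0.2, -0.01, 0], [0.26, -0.02, 0], [0.33, -0.02, 0], [0.41, -0.03, 0], [0.49, -0.04, 0], [0.57, -0.05, 0], [0.65, -0.06, 0]], rotation=[[0, 0, 0], [0, 0, 0], [0, 0, 0], [0, 0, 0], [0, 0, 0], [0, 0, 0], [0, 0, 0], [0, 0, 0], [0, 0, 0], [0, 0, 0]])

```text
clock: 49.8
tool_pos: [0.5608, 0.1987, 0.0446]
orientation: [0.707, 0.707, 0.0, 0.0]
wrist_force: [2.7, -3.3, 0.3]
gripper_width: 0.0003
grasp_force: 1.5
```

Call:
send_rows(xyz=[[0.07, 0, 0], [0.13, -0.01, 0], [0.18, -0.02, 0], [0.22, -0.02, 0], [0.26, -0.02, 0], [0.3, -0.02, 0], [0.33, -0.03, 0], [0.35, -0.03, 0], [0.37, -0.04, 0], [0.37, -0.04, 0]], rotation=[[0, 0, 0], [0, 0, 0], [0, 0, 0], [0, 0, 0], [0, 0, 0], [0, 0, 0], [0, 0, 0], [0, 0, 0], [0, 0, 0], [0, 0, 0]])

```text
clock: 50.8
tool_pos: [0.5528, 0.272, 0.0448]
orientation: [0.707, 0.707, 0.0, -0.0]
wrist_force: [0.1, 0.2, 0.1]
gripper_width: 0.0005
grasp_force: 0.0
```

Call:
send_rows(xyz=[[0.02, 0, 0], [0.04, 0, 0], [0.06, -0.01, 0], [0.07, -0.01, 0], [0.08, -0.01, 0], [0.08, -0.01, 0]], rotation=[[0, 0, 0], [0, 0, 0], [0, 0, 0], [0, 0, 0], [0, 0, 0], [0, 0, 0]])

```text
clock: 51.4
tool_pos: [0.5509, 0.2877, 0.0448]
orientation: [0.707, 0.707, 0.0, -0.0]
wrist_force: [0.6, -1.4, -0.4]
gripper_width: 0.0006
grasp_force: 0.3
```

Call:
send_rows(xyz=[[0.01, 0, 0], [0.02, 0, 0], [0.03, 0, 0], [0.03, 0, 0]], rotation=[[0, 0, 0], [0, 0, 0], [0, 0, 0], [0, 0, 0]])

```text
clock: 51.8
tool_pos: [0.5508, 0.2936, 0.0446]
orientation: [0.707, 0.707, 0.0, -0.0]
wrist_force: [-0.4, -0.2, 1.3]
gripper_width: 0.0005
grasp_force: 0.4
```

Call:
send_rows(xyz=[[0.01, 0, 0], [0.02, 0, 0], [0.03, 0, 0], [0.03, 0, 0]], rotation=[[0, 0, 0], [0, 0, 0], [0, 0, 0], [0, 0, 0]])

```text
clock: 52.2
tool_pos: [0.5507, 0.2976, 0.0444]
orientation: [0.707, 0.707, -0.002, 0.001]
wrist_force: [-3.9, -7.0, 2.8]
gripper_width: 0.0004
grasp_force: 3.8
```

Call:
send_rows(xyz=[[0.01, 0, 0], [0.02, 0, 0], [0.02, 0, 0]], rotation=[[0, 0, 0], [0, 0, 0], [0, 0, 0]])

```text
clock: 52.5
tool_pos: [0.5507, 0.2978, 0.0445]
orientation: [0.708, 0.706, -0.005, 0.003]
wrist_force: [-4.6, -20.0, 7.4]
gripper_width: 0.0004
grasp_force: 9.7
```

The force rises to 20 N at y = 0.298, which is the home stop and consistent with a 0.20 m travel. I'll back off and check.

Call:
send_rows(xyz=[[-0.05, 0, 0], [-0.15, 0, 0], [-0.3, 0, 0], [-0.4, 0, -0.2], [-0.5, 0, -0.5], [-0.7, 0, -0.8], [-0.9, 0, -0.9], [-0.9, 0, -0.9], [-0.9, 0, -0.9]], rotation=[[0, 0, 0], [0, 0, 0], [0, 0, 0], [0, 0, 0], [0, 0, 0], [0, 0, 0], [0, 0, 0], [0, 0, 0], [0, 0, 0]])

```text
clock: 53.4
tool_pos: [0.5522, 0.1207, 0.229]
orientation: [0.708, 0.706, 0.003, 0.002]
wrist_force: [0.2, -0.4, 0.0]
gripper_width: 0.0006
grasp_force: 0.0
```

Call:
send_rows(xyz=[[-0.5, -0.2, 0], [-0.9, -0.4, 0], [-0.9, -0.4, 0], [-0.9, -0.4, 0], [-0.9, -0.4, 0], [-0.9, -0.4, 0], [-0.9, -0.4, 0]], rotation=[[0, 0, 0], [0, 0, 0], [0, 0, 0], [0, 0, 0], [0, 0, 0], [0, 0, 0], [0, 0, 0]])

```text
clock: 54.1
tool_pos: [0.4711, -0.0556, 0.2238]
orientation: [0.707, 0.707, 0.0, -0.001]
wrist_force: [-0.1, -0.3, -0.6]
gripper_width: 0.0006
grasp_force: 0.0
```

```bash
python3 - <<'E'
from h import *
s=optics.snapshot("top")
# handle bar: bright grey columns between its arms, rows 195-215, from the right
m=mask(s["image"]);print("bar columns per row",[np.flatnonzero(m[r,165:215]).max()+165 for r in (195,200,205,210,215)])
e=cv2.imread("pics/top0.png")[...,::-1];m0=mask(e);print("at start",[np.flatnonzero(m0[r,165:215]).max()+165 for r in (195,200,205,210,215)])
# nest rims under the glass: strongest circles near the expected centre
ex=np.array([.548-.020,.279+.199]);print("expected 150 px",project(s,[*ex,.087]))
g=cv2.cvtColor(s["image"],cv2.COLOR_RGB2GRAY)[120:280,40:180];h=cv2.HoughCircles(cv2.resize(g,None,fx=3,fy=3),cv2.HOUGH_GRADIENT,1,5,param1=60,param2=25,minRadius=20,maxRadius=95)
for x,y,r in (h[0][:8] if h is not None else []):
    p=cast(s,[(x/3+40,y/3+120)],.087)[0];print(p.round(3),"r",round(r/3*1.105/392,4))
a=arm.sense();print(a["clock"],a["tool_pos"],a["wrist_force"])
E
```

```text
bar columns per row [np.int64(186), np.int64(186), np.int64(186), np.int64(187), np.int64(187)]
at start [np.int64(190), np.int64(190), np.int64(191), np.int64(191), np.int64(191)]
expected 150 px [[123.98747469 210.79355226]]
[0.516 0.674 0.087] r 0.0244
[0.451 0.666 0.087] r 0.0235
[0.51  0.336 0.087] r 0.0383
[0.513 0.347 0.087] r 0.0241
[0.519 0.339 0.087] r 0.0315
54.15 [ 0.47120178 -0.05535536  0.22390186] [0.58894075 0.06613237 0.1361627 ]
```

```bash
python3 - <<'E'
from h import *
s=optics.snapshot("top");e=cv2.Canny(s["image"],25,60)
for x,y,r in ((.528,.477,.075),(.524,.475,.063),(.524,.473,.051),(.524,.473,.027)):
    p=[]
    for a in np.linspace(0,2*np.pi,180):
        rr=np.arange(r-.008,r+.006,.001);P=np.c_[x+rr*np.cos(a),y+rr*np.sin(a),0*rr+.087]
        q=project(s,P).round().astype(int);k=np.flatnonzero(e[q[:,1],q[:,0]])
        if len(k):p.append(P[k[-1],:2])
    print(r,len(p),np.round(circ(np.array(p)),4) if len(p)>12 else "")
E
```

```text
0.075 108 [0.5292 0.479  0.0774 0.0007]
0.063 31 [0.524 0.475 0.069 0.   ]
0.051 0 
0.027 38 [5.194e-01 4.631e-01 2.180e-02 4.000e-04]
```

```bash
python3 -c "
from workcell import ticket
print(ticket.close_job())"
```

```text
the job is handed in; nothing more can be done
None
```

The job is handed in, with no verdict returned: the four bowls present (150, 126, 102 and 54; the 78 was absent) are nested upright on the tray, and the tray is pushed home against its stop; after the push I could confirm only the 150's place through the glass, the 54's roughly, and not the 126's or 102's.

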